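# Refit the washed transfer tubes and ready the gauge and logger

## Task

Refit the transfer line after washing: lift every white blanking bar out of the rack's saddles and lay it flat on the ribbed mat, and lay each washed steel tube from the bench (one or two) along an empty saddle, swing the saddle's hinged half down over it, and only then swing its bolt upright into the slot; leave a saddle without a tube open. To make the line readable, also swivel the flat gauge cover sideways so that the window is wholly clear, and raise the logger's display lid to about 60 degrees. Leave the bottle, jar, beaker and spatula where they are.

Things in the scene. Friction and masses are not known exactly. Their poses are not given: they have to be found in the camera images.
- rack: fixed rack on a 200 x 420 x 10 mm base plate, with two tube saddles side by side and a round gauge housing at the middle of its near edge. Origin under the plate's middle; x along the tubes, away from the robot, y left, z up; turned a little. Each saddle is two open V cradles in which a 36 mm tube centres itself; V rims 64 mm above the table, 30 mm either side of the axis.
- saddle_left (a point): on the axis of a seated tube, midway along the left saddle, 60 mm above the table; axes as the rack's. The 28 mm wide coupler cradle is at x = -58 mm, the 12 mm wide plain rest at x = +58 mm from here; the 96 mm between them is free down to the base plate. The coupler's hinge is on the right (-y) (inner) side, its swing bolt on the left (+y) (outer) side.
- saddle_right (a point): on the axis of a seated tube, midway along the right saddle, 60 mm above the table; axes as the rack's. The 28 mm wide coupler cradle is at x = -58 mm, the 12 mm wide plain rest at x = +58 mm from here; the 96 mm between them is free down to the base plate. The coupler's hinge is on the left (+y) (inner) side, its swing bolt on the right (-y) (outer) side.
- half_left (a joint): hinged half of the left coupler, an arched steel strap 28 mm wide, 6 mm thick. 0 = down across the tube, 1.92 rad = open stop, 20 degrees past upright towards the rack's middle. Strap centre line when down, mm outwards and up from the hinge: (0,0) (22,20.5) (46,20.5) (67,0), then a slotted lug to (92,0). Friction 0.03 N m: stays open when left open, falls shut once pushed to 50 degrees.
- bolt_left (a joint): swing bolt of the left coupler: 9 mm shank 58 mm long, round brass nut 24 mm across, centre 47 mm from the pivot. Pivot axis along rack x, 46 mm outwards of the tube axis, x = -58 mm from the saddle point, 28 mm above the table. 0 = leaning 0.87 rad outwards, 0.87 = upright in the slot, 0.92 = stop. Stays where left (0.035 N m); push it from outside. Bolt and strap pass through one another: keep the order.
- half_left_hinge (a point): middle of the hinge axis of the left hinged half: axis along rack x, 34 mm inwards of the tube axis, x = -58 mm from the saddle point, 64 mm above the table
- half_right (a joint): hinged half of the right coupler, an arched steel strap 28 mm wide, 6 mm thick. 0 = down across the tube, 1.92 rad = open stop, 20 degrees past upright towards the rack's middle. Strap centre line when down, mm outwards and up from the hinge: (0,0) (22,20.5) (46,20.5) (67,0), then a slotted lug to (92,0). Friction 0.03 N m: stays open when left open, falls shut once pushed to 50 degrees.
- bolt_right (a joint): swing bolt of the right coupler: 9 mm shank 58 mm long, round brass nut 24 mm across, centre 47 mm from the pivot. Pivot axis along rack x, 46 mm outwards of the tube axis, x = -58 mm from the saddle point, 28 mm above the table. 0 = leaning 0.87 rad outwards, 0.87 = upright in the slot, 0.92 = stop. Stays where left (0.035 N m); push it from outside. Bolt and strap pass through one another: keep the order.
- half_right_hinge (a point): middle of the hinge axis of the right hinged half: axis along rack x, 34 mm inwards of the tube axis, x = -58 mm from the saddle point, 64 mm above the table
- cover (a joint): flat grey gauge cover, 4 mm thick, 52 mm disc on a bar, lying on the round steel gauge housing (86 mm across, 50 mm high) at the middle of the rack's front edge. Turns level about one pivot screw; 0 = over the gauge window, grows as the peg swings towards the left (+y, clockwise seen from above) up to 1.9 rad. The 38 mm window is wholly clear from 1.33 rad on. Friction 0.06 N m, stays where left.
- cover_peg (a point): top centre of the upright peg on the cover, 12 mm thick, 26 mm high above the cover, top 82 mm above the table; 72 mm from the pivot. Use it to push or pull the cover round
- cover_pivot (a point): point on the pivot screw's axis, level with the peg's top (on the far side of the gauge housing)
- display (a joint): stiff-hinged display lid of the data logger. 0 = lying shut, grows as its near edge rises, in rad (60 degrees = 1.05). Stays at any angle (friction 0.32 N m). Logger base 140 x 180 x 34 mm; lid 135 x 180 x 12 mm, hinged along its far edge
- display_tab (a point): centre of the grip zone of the black tab that sticks out 42 mm from the middle of the lid's near edge: 24 mm wide (along the hinge), 9 mm thick; this point is 162 mm from the hinge axis and 27 mm beyond the lid's edge. Axes of this point: y along the hinge, x towards the hinge, both turning with the lid
- display_hinge (a point): middle of the lid's hinge axis, 43.5 mm above the table; y along the axis
- tube_a: loose stainless tube 200 mm long, 36 mm outside diameter, dark steel hexagon nut 14 mm thick and 50 mm across flats at each end (172 mm of plain tube between the nuts), about 0.45 kg. Origin at its middle, on the axis; x along the tube. Lies on the table with its axis 25 mm up. May be absent.
- tube_b: loose stainless tube 200 mm long, 36 mm outside diameter, dark steel hexagon nut 14 mm thick and 50 mm across flats at each end (172 mm of plain tube between the nuts), about 0.45 kg. Origin at its middle, on the axis; x along the tube. Lies on the table with its axis 25 mm up. May be absent.
- bar_left: loose white plastic blanking bar that starts in the left saddle, not clamped: round, 36 mm across, 170 mm long, a 44 mm square plate 5 mm thick at each end (160 mm of round bar between), 0.18 kg. Origin at its middle, on the axis; x along the bar. On the bench its axis is 22 mm up. May be absent.
- bar_right: loose white plastic blanking bar that starts in the right saddle, not clamped: round, 36 mm across, 170 mm long, a 44 mm square plate 5 mm thick at each end (160 mm of round bar between), 0.18 kg. Origin at its middle, on the axis; x along the bar. On the bench its axis is 22 mm up. May be absent.
- mat: flat dark ribbed rubber draining mat, 190 x 190 mm, 1 mm thick, fixed, right of the gauge and near the robot; origin at its middle, x away from the robot along its ribs. Two bars fit on it side by side along its x, 37 mm either side of the middle
- sample_bottle: white bottle with green cap, 48 mm across, 110 mm high, stands by; origin under its base. Leave alone
- jar: glass jar with steel lid, 66 mm across, 80 mm high, stands by; origin under its base. Leave alone
- beaker: clear open beaker, 70 mm across, 90 mm high, stands by; origin under its base. Leave alone
- spatula: spatula with red handle, 240 mm long, lying on the table; origin under its middle, x along it, blade at +x. Leave alone
Mind the look-alikes: they are no part of the job. Leave any green look-alike of the tube_b alone.

How it is judged:
At the end, for the whole second after the job is handed in: Tubes in saddles (within 22 mm, 6 degrees), halves down (< 0.12 rad), bolts upright (> 0.74 rad); a saddle with no tube open (half > 1.2 rad); bars flat, middles within 90 mm of the mat's; cover beyond 1.33 rad; lid 0.90 to 1.20 rad; all at rest (((distance between tube_a and saddle_left below 0.022 m and angle between the x axis of tube_a and the x axis of saddle_left, either way round below 0.1 rad and value of joint half_left below 0.12 rad and value of joint bolt_left above 0.74 rad) or (distance between tube_a and saddle_right below 0.022 m and angle between the x axis of tube_a and the x axis of saddle_right, either way round below 0.1 rad and value of joint half_right below 0.12 rad and value of joint bolt_right above 0.74 rad)) and ((distance between tube_b and saddle_left below 0.022 m and angle between the x axis of tube_b and the x axis of saddle_left, either way round below 0.1 rad and value of joint half_left below 0.12 rad and value of joint bolt_left above 0.74 rad) or (distance between tube_b and saddle_right below 0.022 m and angle between the x axis of tube_b and the x axis of saddle_right, either way round below 0.1 rad and value of joint half_right below 0.12 rad and value of joint bolt_right above 0.74 rad)) and (value of joint half_left above 1.2 rad or (distance between tube_a and saddle_left below 0.022 m and angle between the x axis of tube_a and the x axis of saddle_left, either way round below 0.1 rad) or (distance between tube_b and saddle_left below 0.022 m and angle between the x axis of tube_b and the x axis of saddle_left, either way round below 0.1 rad)) and (value of joint half_right above 1.2 rad or (distance between tube_a and saddle_right below 0.022 m and angle between the x axis of tube_a and the x axis of saddle_right, either way round below 0.1 rad) or (distance between tube_b and saddle_right below 0.022 m and angle between the x axis of tube_b and the x axis of saddle_right, either way round below 0.1 rad)) and value of joint cover above 1.33 rad and value of joint display between 0.9 and 1.2 rad and linear speed of each of tube_a, tube_b, bar_left, bar_right below 0.02 m/s and velocity of joint display below 0.05 rad/s and height (world z) of each of bar_left, bar_right below 0.04 m and horizontal distance between each of bar_left, bar_right and mat below 0.09 m); the robot touches nothing.
It fails at once if the swing bolt of the left saddle stood up while its hinged half was not yet down (value of joint bolt_left above 0.7 rad and value of joint half_left above 0.4 rad).
It fails at once if the swing bolt of the right saddle stood up while its hinged half was not yet down (value of joint bolt_right above 0.7 rad and value of joint half_right above 0.4 rad).
It fails at once if the bottle, jar, beaker or spatula was pushed away or knocked over (distance of any of sample_bottle, jar, beaker, spatula from where it was at the start of the episode above 0.06 m).
Of bar_left, bar_right only 1 to 2 are there at a start; the rules pass over those that are not, and their reading is None.
Of tube_a, tube_b only 1 to 2 are there at a start; the rules pass over those that are not, and their reading is None.
At some moment in a run one of tube_a, tube_b may be knocked a few centimetres aside while the robot is not near it.
Once in a run the grip may slacken for a moment while it holds something.
It also fails if it takes over 210 s, if anything falls off the work surface, if the arm or the gripper's body presses on something with over 40 N, if the wrist force passes 120 N, or if a joint passes its speed limit or range.

## Robot

A 6-joint arm with a two-finger parallel gripper is mounted at the origin on the work surface. World frame = base frame: x ahead of the robot, y to its left, z up, the work surface at z = 0. Lengths are in m, angles in rad, forces in N, time in s.
With the tool pointing down it reaches from about 0.4 to 0.825 m from the base axis. Payload 7 kg.
Tool frame: the origin (TCP) lies at the very end of the fingers, on their centre line; the grasp point (between the pads) lies 19 mm behind it; x points along the fingers, z is the direction in which the jaws open and shut, and the axes are right-handed (so a half turn about x gives the same grasp; the last joint's range is limited). The gripper opens to 88 mm and grips with 3 to 60 N. Pads are 19 mm wide; open, the fingers measure 130 mm over their backs; the gripper's body (78 mm by 193 mm) begins 47 mm behind the grasp point.
Start: joints at [-0.893, 0.359, 0.012, 0, -1.224, -0.288], TCP at [0.256, -0.624, 0.227] pointing down, gripper open.
Joint ranges: [-3.07, 3.07], [-1.43, 2.12], [-1.02, 1.25], [-3.03, 1.67], [-3.05, -0], [-3.03, 3.03]. Speed limits (rad/s): [2.39, 2.39, 3.01, 3.14, 3.14, 3.14].

## Interface

Orientations are given as [roll, pitch, yaw] about the fixed x, y, z axes, in that order (R = Rz(yaw) Ry(pitch) Rx(roll)).
In Python, from bench import sense, capture, calibration, sign_off, boxes_of gives the robot as it stands. The module is installed in compiled form; this text tells all that it offers.
- The arm moves only by the tool drive_tool, never from a script. Its argument "plan" is a list of rows, each an object of numbers: "x", "y", "z": the shift along the tool's x, y, z in m; "ax", "ay", "az": the turn, a rotation vector about the tool's x, y, z in degrees; "hand": the opening, from 0 (shut) to 1 (fully open). A call has 1 to 8 rows; each row is the pose to reach, as a shift and turn from the pose commanded when the call began, along the tool's axes at that moment; what a row does not reach only later rows make up. A row lasts 1/10 s, in which the tool goes at most 50 mm and 8.59 degrees, less where a joint would pass 70% of its speed; a pose out of reach is approached as far as the arm can. A call with a gripper value outside its range is refused whole. The fingers move at their own pace and stop on an object; the grip force is fixed at half the most. Time passes only in rows, so rows that repeat a pose let the fingers close. It gives the time, the measured TCP pose, the force and the opening at its end, in the units of the state.
- sense(): the state, without advancing time (a new reading comes with each control period).
- capture(name): name is "scene" or "top"; returns (picture, depth): 480x640x3 uint8, blue, green, red; 480x640 float32, m along the optical axis (not along the pixel's ray), 0 where there is no reading.
- calibration(name): a dict with "intrinsics" (3x3 intrinsics, pixels), "D" ([k1, k2, p1, p2, k3] as OpenCV has them; the pictures are not rectified), "world_from_camera" (4x4, takes a point from camera to world coordinates). Camera axes: x right, y down, z forward; pixel columns grow to the right and rows downward; lengths in m; the calibration is good to about 2 mm. A picture is of the moment at which its call begins. calibration takes no time and is no camera call.
- sign_off(): hands the job in, once; it reports no verdict.
Trained networks look in the newest picture that a camera, given by its name, has taken for a name from the list of things; names that differ only in an ending like _2 or _b are one class to them, and where a whole thing is asked for, a point or a joint stands for the part that bears it (a point fixed in the world has none). Each returns a list of dicts, best first, with "conf" (0 to 1); they miss things now and then, are a little off and sometimes report something else, mostly with a low value. They report only what shows in the picture. A call takes as long as a camera call. They do not tell look-alikes from the thing itself.
- boxes_of(camera, name): "location" ([column, row] in pixels, amid what is visible of it).
The state is a dict: "time_s": time; "joint_pos": joint angles; "joint_vel": joint speeds; "joint_torque": joint torques, N m; "tool_pos": TCP position; "ee_rot": TCP orientation; "ft_force": force on the tool from outside, world axes, zero at the start; "torque": the same for the moment, N m; "grip_width": finger opening in m.
Only numpy, scipy, OpenCV 4.12 (cv2) and the standard library are available. Lean on these libraries where they do the work, as an engineer would, in place of code of your own. Each camera call takes 0.05 s, during which the arm holds its last target.

## Working session

There is one attempt and no reset: what is moved stays moved. The work goes in short steps, Python scripts to look and compute and a tool call to move; the robot and the scene stay as the last step left them, time stands still between calls to the robot, and variables do not carry over. Pictures are saved under pics/ and viewed, and the job is handed in when it is done.

Besides the shell and the picture viewer there is one more tool, called after ">>>" as name(argument=value, ...), one argument or row to a line, values as JSON. drive_tool: Moves the arm, as the interface text tells. Its arguments: {"type":"object","properties":{"plan":{"type":"array","items":{"type":"object","properties":{"x":{"type":"number"},"y":{"type":"number"},"z":{"type":"number"},"ax":{"type":"number"},"ay":{"type":"number"},"az":{"type":"number"},"hand":{"type":"number"}}}}},"required":["plan"]}

```bash
ls; mkdir -p pics
cat > h.py <<'E'
import numpy as np, cv2
from bench import sense, capture, calibration, sign_off, boxes_of
def snap(cam,fn):
    im,d=capture(cam); cv2.imwrite(f'pics/{fn}.png',im); np.save(f'pics/{fn}.npy',d); return im,d
def w(cam,u,v,d):
    c=calibration(cam);K=np.array(c['intrinsics']);D=np.array(c['D'],float)
    p=cv2.undistortPoints(np.array([[[u,v]]],float),K,D)[0,0]
    return (np.array(c['world_from_camera'])@np.array([p[0]*d,p[1]*d,d,1]))[:3]
def cloud(cam,d):
    c=calibration(cam);K=np.array(c['intrinsics']);D=np.array(c['D'],float)
    H,W=d.shape
    uv=np.stack(np.meshgrid(np.arange(W),np.arange(H)),-1).reshape(-1,1,2).astype(float)
    p=cv2.undistortPoints(uv,K,D).reshape(H,W,2)
    P=np.concatenate([p*d[...,None],d[...,None],np.ones((H,W,1))],-1)
    return (P@np.array(c['world_from_camera']).T)[...,:3]
def proj(cam,P):
    c=calibration(cam);K=np.array(c['intrinsics']);D=np.array(c['D'],float)
    T=np.linalg.inv(np.array(c['world_from_camera']))
    P=np.atleast_2d(P); 
    return cv2.projectPoints(P,cv2.Rodrigues(T[:3,:3])[0],T[:3,3],K,D)[0][:,0]
E
python3 - <<'E'
from h import *
print(sense())
for c in('scene','top'):
    snap(c,c+'0'); print(c,calibration(c))
    for n in['rack','tube_a','bar_left','mat','cover_peg','display_tab','half_left','bolt_left','sample_bottle','jar','beaker','spatula']:
        print(n,[(np.round(b['location']).tolist(),round(b['conf'],2)) for b in boxes_of(c,n)])
E
```

```text
pics
{'time_s': 0.0, 'joint_pos': array([-8.92893994e-01,  3.59385099e-01,  1.10404462e-02, -3.75958276e-04,
       -1.22410754e+00, -2.88136216e-01]), 'joint_vel': array([-5.83289151e-05, -2.31002729e-04,  1.11434223e-03, -1.06868210e-03,
        1.43713828e-03,  8.78583099e-04]), 'joint_torque': array([-1.58138726e-03, -5.82721639e+01,  2.93051165e+01,  6.99701965e+00,
        6.65083411e-03, -1.55496036e-04]), 'tool_pos': array([ 0.25628965, -0.62390365,  0.22561119]), 'ee_rot': array([0.07788334, 1.56910315, 2.03831775]), 'ft_force': array([-0.51509954,  0.04500692, -0.49483064]), 'torque': array([-0.08727118,  0.04030695, -0.03492816]), 'grip_width': 0.0878880276690475}
scene {'intrinsics': array([[568.40258941,   0.        , 320.36150713],
       [  0.        , 568.40258941, 236.08107999],
       [  0.        ,   0.        ,   1.        ]]), 'D': array([-0.10549173,  0.        ,  0.        ,  0.        ,  0.        ]), 'world_from_camera': array([[ 0.73915169,  0.38704657, -0.55122567,  1.56709913],
       [ 0.67341902, -0.4092281 ,  0.61566159, -1.14898342],
       [ 0.0127126
[... 1226 characters left out ...]
 0.00000000e+00,  0.00000000e+00,
         1.00000000e+00]])}
rack [([339.0, 186.0], 0.71)]
tube_a [([125.0, 262.0], 0.95), ([216.0, 329.0], 0.91), ([202.0, 259.0], 0.7), ([225.0, 218.0], 0.61)]
bar_left [([305.0, 181.0], 0.68)]
mat [([397.0, 250.0], 0.69), ([357.0, 190.0], 0.26), ([474.0, 215.0], 0.25)]
cover_peg [([336.0, 226.0], 0.71), ([322.0, 191.0], 0.37)]
display_tab [([474.0, 218.0], 0.82), ([446.0, 164.0], 0.45), ([341.0, 182.0], 0.23)]
half_left [([320.0, 192.0], 0.46)]
bolt_left [([282.0, 195.0], 0.42)]
sample_bottle [([444.0, 166.0], 0.64)]
jar [([231.0, 170.0], 0.58)]
beaker [([502.0, 188.0], 0.62), ([356.0, 193.0], 0.48), ([231.0, 167.0], 0.24)]
spatula [([278.0, 276.0], 0.71)]
```

View pics/scene0.png

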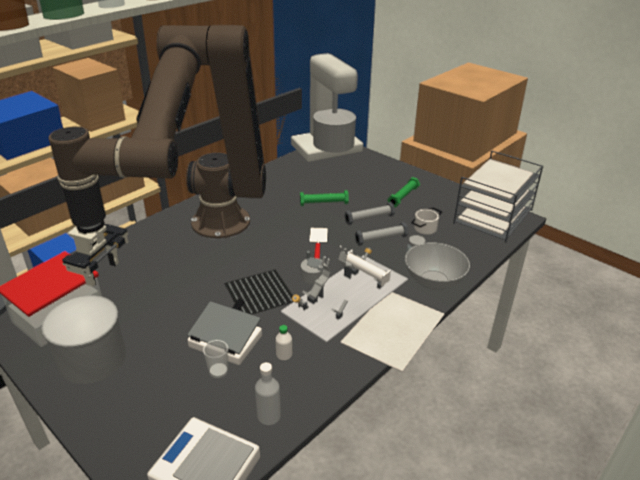

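View pics/top0.png

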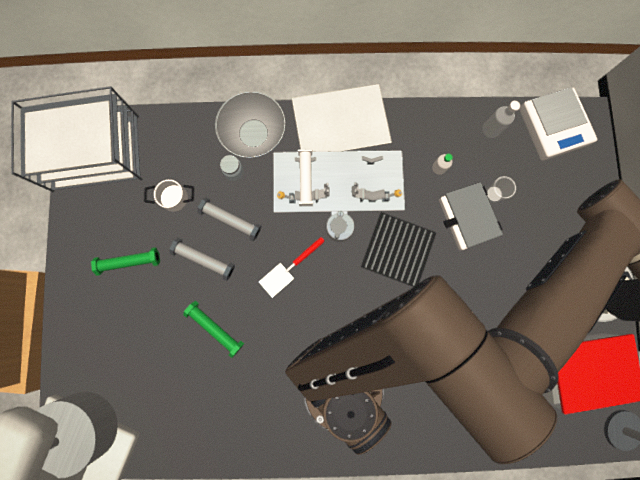

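Run:
```python
from h import *
im=cv2.imread('pics/top0.png'); cv2.imwrite('pics/c1.png',cv2.resize(im[130:330,80:340],None,fx=3,fy=3,interpolation=cv2.INTER_CUBIC))
cv2.imwrite('pics/c2.png',cv2.resize(im[130:300,240:520],None,fx=2.8,fy=2.8,interpolation=cv2.INTER_CUBIC))
im=cv2.imread('pics/scene0.png'); cv2.imwrite('pics/c3.png',cv2.resize(im[180:380,200:460],None,fx=3,fy=3,interpolation=cv2.INTER_CUBIC))
```

```text
(no output)
```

View pics/c1.png

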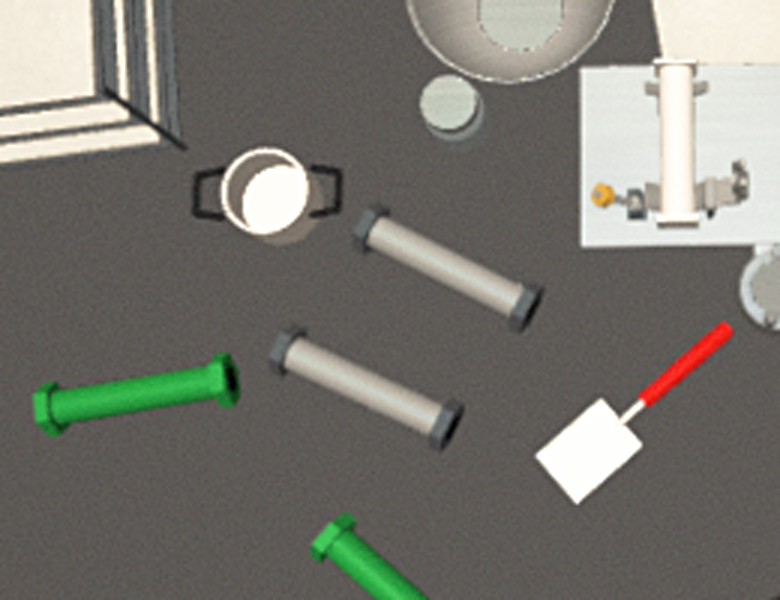

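View pics/c2.png

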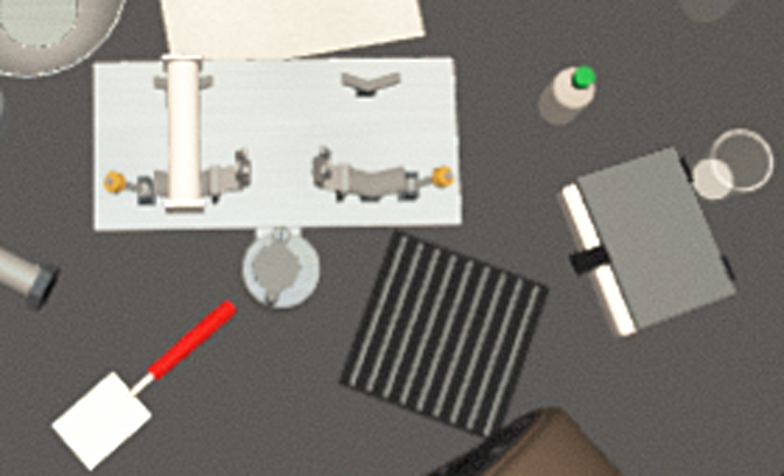

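View pics/c3.png

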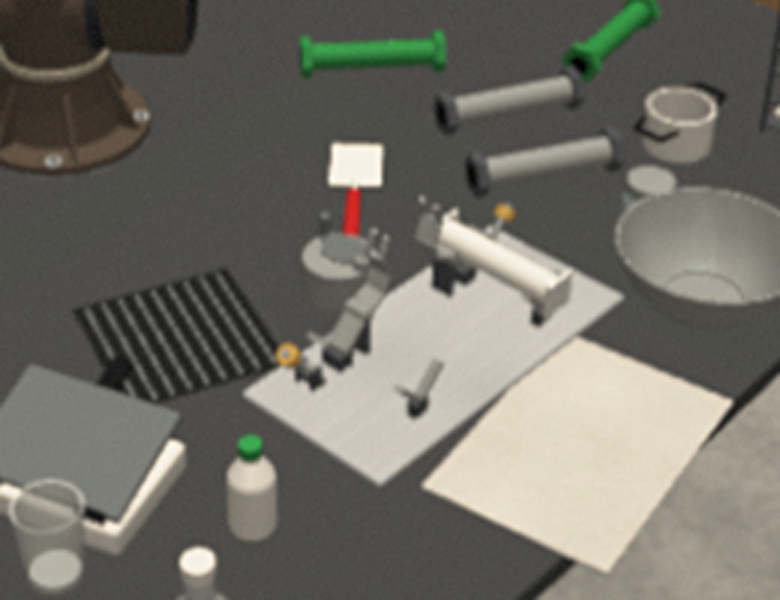

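Two steel tubes lie at top (229,219) and (202,259). Look-alikes to ignore are the green tubes at (125,262) and (216,329). There is one white bar, in the left saddle at (305,181). The right saddle is empty. Next I'll measure.

```bash
cat > m.py <<'E'
from h import *
def raypl(cam,uv,z):
    c=calibration(cam);K=np.array(c['intrinsics']);D=np.array(c['D'],float);T=np.array(c['world_from_camera'])
    p=cv2.undistortPoints(np.array(uv,float).reshape(-1,1,2),K,D)[:,0]
    r=np.c_[p,np.ones(len(p))]@T[:3,:3].T; o=T[:3,3]
    return o+r*((z-o[2])/r[:,2])[:,None]
E
python3 - <<'E'
from m import *
im=cv2.imread('pics/top0.png'); d=np.load('pics/top0.npy'); P=cloud('top',d)
# plane check
print('table z',np.median(P[330:350,240:280,2]), P[260:280,455:470,2].mean())
# rotate to rectified ortho map: world raster, 1mm/px from depth cloud: height map
def rect(mask,name,z=None):
    pts=P[mask]; r=cv2.minAreaRect(pts[:,:2].astype(np.float32)); print(name,len(pts),np.round(r[0],4),np.round(r[1],4),round(r[2],2),'z',np.round(np.percentile(pts[:,2],[5,50,95]),3))
Z=P[...,2];X=P[...,0];Y=P[...,1]
b,g,r=[im[...,i].astype(int) for i in range(3)]
br=im.max(2)
u,v=np.meshgrid(np.arange(640),np.arange(480))
print('plate corners', raypl('top',[[273,151],[404,151],[405,211],[274,212]],0.01).round(4))
for n,(u0,v0) in dict(t1=(229,219),t2=(202,259),g1=(125,262),bar=(305,175),peg=(337,237),mat=(398,249)).items(): print(n,P[v0,u0].round(3))
for n,(u0,u1,v0,v1),z0,z1 in [('t1',(195,262,196,242),.02,.07),('t2',(165,238,236,282),.02,.07),('bar',(295,316,145,207),.066,.09),('logger',(438,506,178,252),.03,.06),('peg',(322,356,205,245),.06,.1),('housing',(322,356,205,245),.04,.065),('bottle',(430,456,148,178),.03,.13),('jar',(215,245,150,185),.03,.13)]:
    m=(u>=u0)&(u<u1)&(v>=v0)&(v<v1)&(Z>z0)&(Z<z1); rect(m,n)
E
```

```text
table z -0.0001704591666027433 0.009671439562275477
plate corners [[ 0.7646  0.2039  0.01  ]
 [ 0.7552 -0.223   0.01  ]
 [ 0.5555 -0.2149  0.01  ]
 [ 0.562   0.2025  0.01  ]]
t1 [0.536 0.339 0.045]
t2 [0.414 0.423 0.04 ]
g1 [0.41  0.666 0.036]
bar [0.662 0.1   0.077]
peg [0.467 0.008 0.077]
mat [ 0.435 -0.187  0.007]
t1 833 [0.5393 0.3436] [0.2031 0.0573] 61.44 z [0.028 0.04  0.051]
t2 801 [0.4163 0.4277] [0.2013 0.0541] 63.4 z [0.028 0.04  0.051]
bar 640 [0.6564 0.1007] [0.1718 0.0587] 0.59 z [0.068 0.075 0.082]
logger 1113 [ 0.5413 -0.4509] [0.181  0.2122] 18.57 z [0.032 0.053 0.059]
peg 66 [0.5056 0.0025] [0.0814 0.0367] 3.98 z [0.06  0.062 0.083]
housing 590 [ 0.5039 -0.0034] [0.0842 0.0845] 56.79 z [0.045 0.052 0.061]
bottle 261 [ 0.6972 -0.3328] [0.0473 0.0423] 48.15 z [0.036 0.075 0.111]
jar 477 [0.7151 0.3242] [0.0622 0.0974] 61.0 z [0.037 0.078 0.085]
```

```bash
cat >> m.py <<'E'
def ortho(cam,im,z,x0,x1,y0,y1,s=0.001):
    # rows: x decreasing downward, cols: y decreasing to right
    xs=np.arange(x1,x0,-s); ys=np.arange(y1,y0,-s)
    gx,gy=np.meshgrid(xs,ys,indexing='ij')
    uv=proj(cam,np.stack([gx.ravel(),gy.ravel(),np.full(gx.size,z)],1)).reshape(gx.shape+(2,)).astype(np.float32)
    return cv2.remap(im,uv[...,0],uv[...,1],cv2.INTER_CUBIC)
E
python3 - <<'E'
from m import *
for cam in('top','scene'):
    im=cv2.imread(f'pics/{cam}0.png')
    for z in(0.01,0.06):
        o=ortho(cam,im,z,0.40,0.80,-0.29,0.27)
        cv2.imwrite(f'pics/o_{cam}_{int(z*100)}.png',o)
# plate edge fit from top
im=cv2.imread('pics/top0.png')
g=cv2.GaussianBlur(cv2.cvtColor(ortho('top',im,0.01,0.40,0.80,-0.29,0.27),cv2.COLOR_BGR2GRAY).astype(float),(0,0),2)
gx=np.abs(np.gradient(g,axis=0)); gy=np.abs(np.gradient(g,axis=1))
def X(r): return 0.80-0.001*r
def Y(c): return 0.27-0.001*c
# near edge x~0.56 , cols where clear
import sys
def fit(a,b):
    a=np.array(a);b=np.array(b)
    for _ in range(5):
        p=np.polyfit(a,b,1); e=np.abs(b-np.polyval(p,a)); k=e<max(0.0015,np.median(e)*2); a,b=a[k],b[k]
    return p,len(a),e.std()
for nm,x in(('near',0.559),('far',0.760)):
    A=[];B=[]
    for c in range(80,480):
        if -0.07<Y(c)<0.06: continue
        r0=int((0.80-x)/.001); seg=gx[r0-15:r0+16,c]; A.append(Y(c));B.append(X(r0-15+seg.argmax()))
    print(nm,fit(A,B))
for nm,y in(('left',0.203),('right',-0.219)):
    A=[];B=[]
    for r in range(60,230):
        c0=int((0.27-y)/.001); seg=gy[r,c0-15:c0+16]; A.append(X(r));B.append(Y(c0-15+seg.argmax()))
    print(nm,fit(A,B))
d=np.load('pics/top0.npy');P=cloud('top',d)
# bar axis
u,v=np.meshgrid(np.arange(640),np.arange(480));m=(u>290)&(u<320)&(v>148)&(v<205)&(P[...,2]>.072)
# use crest: for each x bin
pts=P[m]; c=pts[:,:2].mean(0)
print(len(pts)); 
for x0 in np.arange(.57,.75,.02):
    k=np.abs(pts[:,0]-x0)<.01
    if k.sum()>3: print(round(x0,3),pts[k,1].min().round(4),pts[k,1].max().round(4),pts[k,1].mean().round(4),pts[k,2].max().round(4))
E
```

```text
near (array([0.00643024, 0.56096785]), 271, np.float64(0.00021037529725785874))
far (array([0.00770223, 0.76021787]), 190, np.float64(0.0003084161587870713))
left (array([-0.00835852,  0.20986725]), 170, np.float64(0.000146774117198084))
right (array([-0.00508424, -0.21087316]), 170, np.float64(0.0003269113674813264))
497
0.57 0.0809 0.1205 0.101 0.0878
0.59 0.059 0.114 0.0963 0.0832
0.61 0.0588 0.1138 0.0947 0.0807
0.63 0.0858 0.1135 0.1 0.082
0.65 0.0854 0.1161 0.1002 0.0844
0.67 0.0851 0.1128 0.1007 0.0812
0.69 0.0844 0.1153 0.1001 0.0825
0.71 0.0869 0.1151 0.1 0.0832
0.73 0.0803 0.1207 0.0998 0.0865
0.75 0.0957 0.1205 0.1066 0.0812
```

View pics/o_top_6.png

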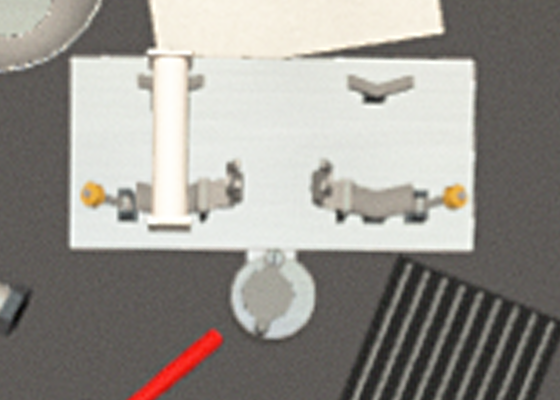

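View pics/o_scene_6.png

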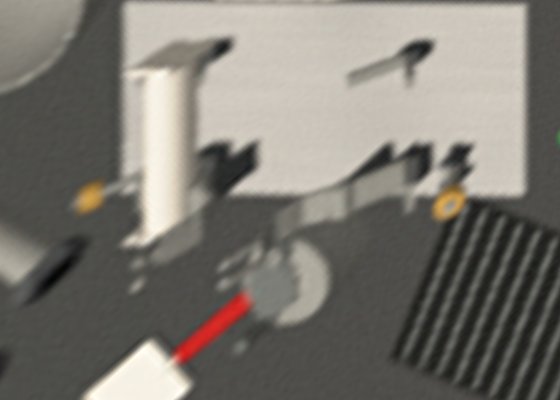

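Run:
```python
from m import *
im=cv2.imread('pics/top0.png'); d=np.load('pics/top0.npy');P=cloud('top',d);Z=P[...,2]
o=ortho('top',im,0.044,0.42,0.66,-0.58,-0.30); cv2.imwrite('pics/o_log.png',cv2.resize(o,None,fx=2.5,fy=2.5))
o=ortho('top',im,0.08,0.44,0.56,-0.08,0.08); cv2.imwrite('pics/o_gauge.png',cv2.resize(o,None,fx=4,fy=4))
u,v=np.meshgrid(np.arange(640),np.arange(480))
m=(u>320)&(u<358)&(v>200)&(v<250)&(Z>.06); 
for p,uu,vv in zip(P[m],u[m],v[m]): print(uu,vv,p.round(4))
```

```text
321 201 [0.2676 0.0813 1.4179]
325 207 [0.2676 0.0813 1.4179]
339 212 [ 0.5467 -0.0011  0.0605]
340 212 [ 0.5466 -0.0042  0.0603]
341 212 [ 0.5465 -0.0072  0.0607]
342 212 [ 0.5464 -0.0103  0.0607]
337 213 [0.5437 0.0051 0.0605]
338 213 [0.5432 0.0022 0.0627]
340 213 [ 0.543  -0.0039  0.063 ]
341 213 [ 0.5433 -0.0071  0.0611]
342 213 [ 0.5431 -0.0101  0.0617]
343 213 [ 0.5433 -0.0133  0.0601]
338 214 [0.5401 0.0023 0.0625]
339 214 [ 0.5395 -0.0006  0.0653]
341 214 [ 0.5398 -0.0069  0.0628]
342 214 [ 0.5392 -0.0098  0.0656]
343 214 [ 0.5401 -0.0132  0.0607]
339 215 [ 0.537  -0.0007  0.0622]
340 215 [ 0.5355 -0.0033  0.069 ]
342 215 [ 0.5371 -0.01    0.0602]
339 216 [ 5.334e-01 -5.000e-04  6.420e-02]
340 216 [ 0.534  -0.0037  0.0612]
341 216 [ 0.5328 -0.0064  0.0667]
343 216 [ 0.5337 -0.0129  0.0616]
337 217 [0.5311 0.0055 0.0609]
341 218 [ 0.5275 -0.0065  0.0622]
341 219 [ 0.5246 -0.0065  0.0608]
343 219 [ 0.5246 -0.0127  0.06  ]
332 220 [0.522  0.0211 0.0614]
335 220 [0.5215 0.0121 0.0633]
336 220 [0.5216 0.0089 0.062 ]
338 221 [0.5183 0.003  0.0628]
341 221 [0.2676 0.0813 1.4179]
34
[... 641 characters left out ...]
 0.0038 0.0613]
343 230 [ 0.4902 -0.0114  0.0621]
338 231 [0.4878 0.0038 0.0601]
332 233 [0.2676 0.0813 1.4179]
337 234 [0.4755 0.0082 0.0803]
338 234 [0.4784 0.0041 0.0612]
336 235 [0.4721 0.0115 0.0828]
337 235 [0.4733 0.008  0.0747]
338 235 [0.472  0.0055 0.0826]
335 236 [0.4692 0.0145 0.0828]
336 236 [0.469  0.0116 0.0835]
337 236 [0.47   0.0082 0.0762]
338 236 [0.4687 0.0057 0.0848]
344 236 [0.2676 0.0813 1.4179]
335 237 [0.4675 0.0142 0.0737]
336 237 [0.4667 0.0114 0.0789]
337 237 [0.4668 0.0084 0.0775]
338 237 [0.4657 0.0057 0.0843]
335 238 [0.4663 0.0137 0.0614]
336 238 [0.4643 0.0113 0.0744]
337 238 [0.4644 0.0082 0.0735]
338 238 [0.4657 0.0047 0.0635]
322 239 [0.2676 0.0813 1.4179]
```

View pics/o_log.png

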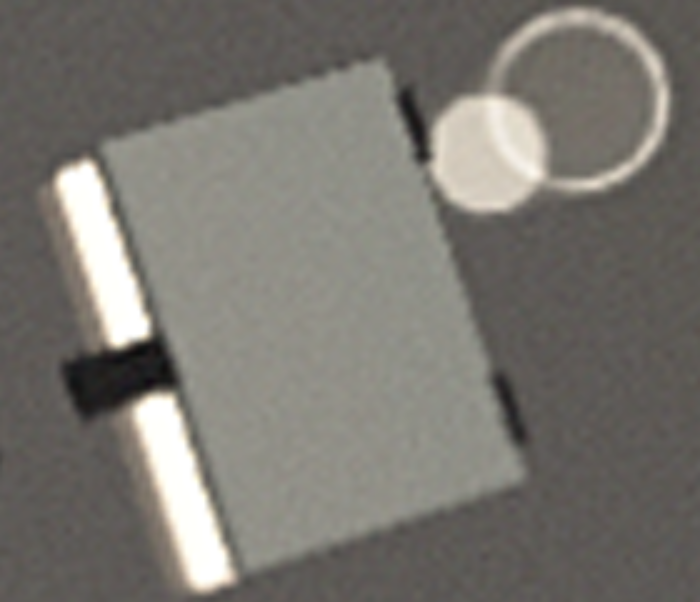

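View pics/o_gauge.png

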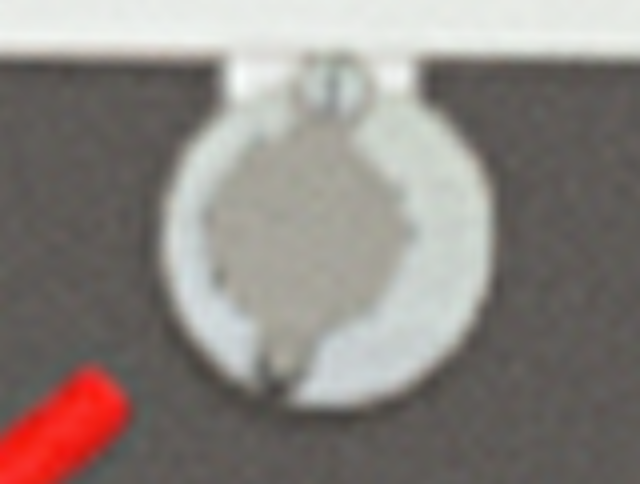

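Run:
```python
from m import *
im=cv2.imread('pics/top0.png'); d=np.load('pics/top0.npy');P=cloud('top',d);Z=P[...,2]
a=np.array([.953,.303]);h=np.array([.303,-.953])
u,v=np.meshgrid(np.arange(640),np.arange(480))
m=(u>436)&(u<510)&(v>176)&(v<256)&(Z>.02)&(Z<.2)
p=P[m]; s=p[:,:2]@h; t=p[:,:2]@a; dark=im[m].max(1)
c0=np.median(t); print('t mid',c0,np.percentile(t,[1,99]))
for s0 in np.arange(.44,.68,.008):
    k=(np.abs(s-s0)<.004)&(np.abs(t-c0)<.075)
    kk=k&(dark<60)
    if k.sum()>3: print(round(s0,3),k.sum(),'z',np.percentile(p[k,2],[10,50,90]).round(4),'t',np.percentile(t[k],[2,98]).round(3), 'dark',kk.sum(), p[kk].mean(0).round(4) if kk.sum() else '', t[kk].mean().round(4) if kk.sum() else '')
```

```text
t mid 0.38921670019921706 [0.29094733 0.46675071]
0.456 24 z [0.0804 0.0872 0.0887] t [0.366 0.387] dark 23 [ 0.4977 -0.3203  0.0859] 0.3772
0.464 17 z [0.0817 0.0841 0.0871] t [0.366 0.388] dark 15 [ 0.5019 -0.3279  0.0847] 0.379
0.472 20 z [0.0808 0.0833 0.0856] t [0.366 0.388] dark 15 [ 0.5015 -0.3356  0.083 ] 0.3762
0.48 16 z [0.0785 0.0812 0.0839] t [0.366 0.388] dark 12 [ 0.5065 -0.3423  0.0812] 0.3789
0.488 101 z [0.0234 0.0307 0.0801] t [0.318 0.462] dark 17 [ 0.5073 -0.3508  0.0803] 0.3772
0.496 248 z [0.0305 0.0714 0.0797] t [0.317 0.461] dark 2 [ 0.5092 -0.3557  0.0759] 0.3775
0.504 193 z [0.0308 0.0746 0.0792] t [0.317 0.461] dark 0  
0.512 118 z [0.0731 0.0759 0.0796] t [0.319 0.459] dark 0  
0.52 111 z [0.0699 0.0739 0.0769] t [0.317 0.461] dark 0  
0.528 114 z [0.0691 0.0719 0.0747] t [0.317 0.461] dark 0  
0.536 107 z [0.0661 0.0698 0.0735] t [0.317 0.46 ] dark 0  
0.544 116 z [0.0652 0.0684 0.0715] t [0.319 0.46 ] dark 0  
0.552 108 z [0.0631 0.0661 0.0693] t [0.318 0.461] dark 0  
0.56 110 z [0.0611 0.0644 0.0682] t [0.317 0.461] dark 0  
0.568 108 z [0.0591 0.0621 
[... 219 characters left out ...]
3 z [0.0521 0.0558 0.06  ] t [0.318 0.461] dark 0  
0.608 99 z [0.0504 0.0538 0.0568] t [0.317 0.46 ] dark 0  
0.616 103 z [0.0485 0.0518 0.0551] t [0.318 0.461] dark 0  
0.624 83 z [0.0461 0.05   0.0536] t [0.317 0.458] dark 16 [ 0.5892 -0.4684  0.0521] 0.4196
0.632 15 z [0.0472 0.0498 0.0873] t [0.317 0.451] dark 6 [ 0.5356 -0.4898  0.0483] 0.362
0.64 99 z [0.0339 0.0666 0.0894] t [0.404 0.442] dark 0  
0.648 50 z [0.0272 0.0599 0.0887] t [0.398 0.451] dark 0  
0.656 22 z [0.0346 0.0709 0.0908] t [0.393 0.458] dark 0  
0.664 15 z [0.0507 0.0829 0.0917] t [0.392 0.459] dark 0  
0.672 12 z [0.0479 0.0788 0.09  ] t [0.392 0.458] dark 0  
0.68 28 z [0.0329 0.0595 0.0813] t [0.397 0.456] dark 0
```

```bash
cat > mv.py <<'E'
import sys,numpy as np
from scipy.spatial.transform import Rotation as Ro
from bench import sense
def go(*wps):
    """wps: (x,y,z,jawdeg or None, tilt?) jaw direction angle in world deg (mod 180)"""
    s=sense(); p0=np.array(s['tool_pos']); R0=Ro.from_euler('xyz',s['ee_rot'])
    print('t',round(s['time_s'],2),'p',p0.round(4),'jaw',np.degrees(np.arctan2(*R0.as_matrix()[1::-1,2])).round(1),'w',round(s['grip_width'],4),'F',s['ft_force'].round(1),'q',s['joint_pos'].round(2))
    prev=p0;pr=R0
    for w in wps:
        x,y,z,j=w
        zc=R0.as_matrix()[:,2]; xa=np.array([0,0,-1.])
        if j is None: za=zc.copy(); za[2]=0; za/=np.linalg.norm(za)
        else:
            za=np.array([np.cos(np.radians(j)),np.sin(np.radians(j)),0])
            if za@pr.as_matrix()[:,2]<0: za=-za
        R=Ro.from_matrix(np.stack([xa,np.cross(za,xa),za],1))
        rv=np.degrees((R0.inv()*R).as_rotvec()); sh=R0.inv().apply(np.array([x,y,z])-p0)
        n=max(np.linalg.norm(np.array([x,y,z])-prev)/.05,np.degrees((pr.inv()*R).magnitude())/8.59)
        print(dict(x=round(sh[0],4),y=round(sh[1],4),z=round(sh[2],4),ax=round(rv[0],1),ay=round(rv[1],1),az=round(rv[2],1)),'rows',round(n,1))
        prev=np.array([x,y,z]);pr=R
E
python3 - <<'E'
from mv import *
go((.5023,-.3325,.17,17.6),(.5023,-.3325,.062,17.6))
E
```

```text
t 1.3 p [ 0.2565 -0.6243  0.2266] jaw 112.3 w 0.0875 F [ 0.   0.8 -0.2] q [-0.89  0.36  0.01  0.   -1.22 -0.29]
{'x': np.float64(0.0566), 'y': np.float64(-0.3383), 'z': np.float64(0.1765), 'ax': np.float64(-85.3), 'ay': np.float64(-0.0), 'az': np.float64(-0.0)} rows 9.9
{'x': np.float64(0.1646), 'y': np.float64(-0.3383), 'z': np.float64(0.1765), 'ax': np.float64(-85.3), 'ay': np.float64(-0.0), 'az': np.float64(-0.0)} rows 2.2
```

>>> drive_tool(
  plan=[
    {"x": 0.057,"y": -0.338,"z": 0.1765,"ax": -85.3,"hand": 1},
    {"x": 0.057,"y": -0.338,"z": 0.1765,"ax": -85.3,"hand": 1},
    {"x": 0.057,"y": -0.338,"z": 0.1765,"ax": -85.3,"hand": 1},
    {"x": 0.057,"y": -0.338,"z": 0.1765,"ax": -85.3,"hand": 1},
    {"x": 0.057,"y": -0.338,"z": 0.1765,"ax": -85.3,"hand": 1},
    {"x": 0.057,"y": -0.338,"z": 0.1765,"ax": -85.3,"hand": 1},
    {"x": 0.057,"y": -0.338,"z": 0.1765,"ax": -85.3,"hand": 1},
    {"x": 0.057,"y": -0.338,"z": 0.1765,"ax": -85.3,"hand": 1},
  ],
)

```text
$.plan[0]: bad value
```

Run:
```python
from mv import *
go((.5023,-.3325,.17,17.6),(.5023,-.3325,.062,17.6))
```

```text
t 1.3 p [ 0.2565 -0.6243  0.2266] jaw 112.3 w 0.0875 F [ 0.   0.8 -0.2] q [-0.89  0.36  0.01  0.   -1.22 -0.29]
{'x': np.float64(0.0566), 'y': np.float64(-0.3383), 'z': np.float64(0.1765), 'ax': np.float64(-85.3), 'ay': np.float64(-0.0), 'az': np.float64(-0.0)} rows 9.9
{'x': np.float64(0.1646), 'y': np.float64(-0.3383), 'z': np.float64(0.1765), 'ax': np.float64(-85.3), 'ay': np.float64(-0.0), 'az': np.float64(-0.0)} rows 2.2
```

>>> drive_tool(
  plan=[
    {"x": 0.057,"y": -0.338,"z": 0.1765,"ax": -85.3,"ay": 0,"az": 0,"hand": 1},
    {"x": 0.057,"y": -0.338,"z": 0.1765,"ax": -85.3,"ay": 0,"az": 0,"hand": 1},
    {"x": 0.057,"y": -0.338,"z": 0.1765,"ax": -85.3,"ay": 0,"az": 0,"hand": 1},
    {"x": 0.057,"y": -0.338,"z": 0.1765,"ax": -85.3,"ay": 0,"az": 0,"hand": 1},
    {"x": 0.057,"y": -0.338,"z": 0.1765,"ax": -85.3,"ay": 0,"az": 0,"hand": 1},
    {"x": 0.057,"y": -0.338,"z": 0.1765,"ax": -85.3,"ay": 0,"az": 0,"hand": 1},
    {"x": 0.057,"y": -0.338,"z": 0.1765,"ax": -85.3,"ay": 0,"az": 0,"hand": 1},
    {"x": 0.057,"y": -0.338,"z": 0.1765,"ax": -85.3,"ay": 0,"az": 0,"hand": 1},
  ],
)

```text
time_s: 2.1
tool_pos: [0.5037, -0.3303, 0.1694]
ee_rot: [-3.085, 1.57, 0.083]
ft_force: [0.4, -1.1, 0.1]
grip_width: 0.0872
```

Run:
```python
from mv import *
go((.5023,-.3325,.17,17.6),(.5023,-.3325,.062,17.6))
```

```text
t 2.1 p [ 0.5037 -0.3303  0.1694] jaw -178.5 w 0.0872 F [ 0.4 -1.1  0.1] q [-0.26  0.28 -0.23 -0.   -1.05  0.28]
{'x': np.float64(-0.0006), 'y': np.float64(0.0022), 'z': np.float64(0.0014), 'ax': np.float64(-16.1), 'ay': np.float64(-0.0), 'az': np.float64(-0.0)} rows 1.9
{'x': np.float64(0.1074), 'y': np.float64(0.0022), 'z': np.float64(0.0015), 'ax': np.float64(-16.1), 'ay': np.float64(-0.0), 'az': np.float64(-0.0)} rows 2.2
```

>>> drive_tool(
  plan=[
    {"x": 0,"y": 0.002,"z": 0.001,"ax": -16,"ay": 0,"az": 0,"hand": 1},
    {"x": 0,"y": 0.002,"z": 0.001,"ax": -16,"ay": 0,"az": 0,"hand": 1},
    {"x": 0.05,"y": 0.002,"z": 0.001,"ax": -16,"ay": 0,"az": 0,"hand": 0.7},
    {"x": 0.107,"y": 0.002,"z": 0.001,"ax": -16,"ay": 0,"az": 0,"hand": 0.6},
    {"x": 0.107,"y": 0.002,"z": 0.001,"ax": -16,"ay": 0,"az": 0,"hand": 0.5},
    {"x": 0.107,"y": 0.002,"z": 0.001,"ax": -16,"ay": 0,"az": 0,"hand": 0},
    {"x": 0.107,"y": 0.002,"z": 0.001,"ax": -16,"ay": 0,"az": 0,"hand": 0},
    {"x": 0.107,"y": 0.002,"z": 0.001,"ax": -16,"ay": 0,"az": 0,"hand": 0},
  ],
)

```text
time_s: 2.9
tool_pos: [0.5028, -0.3354, 0.0652]
ee_rot: [2.464, 1.567, -0.379]
ft_force: [-0.1, 0.0, -0.1]
grip_width: 0.0449
```

Run:
```python
from mv import *
h=np.array([.303,-.953]);a=np.array([.953,.303])
W=[]
for th in np.linspace(.235,1.05,7)[1:]:
    s=.6265-.162*np.cos(th); xy=s*h+.378*a; W.append((*xy,.0435+.162*np.sin(th)-.019,None))
go(*W)
```

```text
t 2.9 p [ 0.5028 -0.3354  0.0652] jaw -162.9 w 0.0449 F [-0.1  0.  -0.1] q [-0.26  0.39 -0.35  0.   -0.83  0.56]
{'x': np.float64(-0.018), 'y': np.float64(0.0036), 'z': np.float64(-0.0005), 'ax': np.float64(-0.0), 'ay': np.float64(-0.2), 'az': np.float64(-0.1)} rows 0.4
{'x': np.float64(-0.0379), 'y': np.float64(0.013), 'z': np.float64(-0.0007), 'ax': np.float64(-0.0), 'ay': np.float64(-0.2), 'az': np.float64(-0.1)} rows 0.4
{'x': np.float64(-0.0563), 'y': np.float64(0.025), 'z': np.float64(-0.0009), 'ax': np.float64(-0.0), 'ay': np.float64(-0.2), 'az': np.float64(-0.1)} rows 0.4
{'x': np.float64(-0.0729), 'y': np.float64(0.0394), 'z': np.float64(-0.001), 'ax': np.float64(-0.0), 'ay': np.float64(-0.2), 'az': np.float64(-0.1)} rows 0.4
{'x': np.float64(-0.0874), 'y': np.float64(0.0559), 'z': np.float64(-0.0012), 'ax': np.float64(-0.0), 'ay': np.float64(-0.2), 'az': np.float64(-0.1)} rows 0.4
{'x': np.float64(-0.0996), 'y': np.float64(0.0742), 'z': np.float64(-0.0015), 'ax': np.float64(-0.0), 'ay': np.float64(-0.2), 'az': np.float64(-0.1)} rows 0.4
```

>>> drive_tool(
  plan=[
    {"x": 0,"y": 0,"z": 0,"ax": 0,"ay": 0,"az": 0,"hand": 0},
    {"x": 0,"y": 0,"z": 0,"ax": 0,"ay": 0,"az": 0,"hand": 0},
    {"x": 0,"y": 0,"z": 0,"ax": 0,"ay": 0,"az": 0,"hand": 0},
    {"x": 0,"y": 0,"z": 0,"ax": 0,"ay": 0,"az": 0,"hand": 0},
  ],
)

```text
time_s: 3.3
tool_pos: [0.5037, -0.3344, 0.0639]
ee_rot: [2.683, 1.566, -0.159]
ft_force: [4.5, 5.0, 1.1]
grip_width: 0.0235
```

>>> drive_tool(
  plan=[
    {"x": -0.025,"y": 0.008,"z": 0,"ax": 0,"ay": 0,"az": 0,"hand": 0},
    {"x": -0.047,"y": 0.0195,"z": 0,"ax": 0,"ay": 0,"az": 0,"hand": 0},
    {"x": -0.067,"y": 0.034,"z": 0,"ax": 0,"ay": 0,"az": 0,"hand": 0},
    {"x": -0.084,"y": 0.051,"z": 0,"ax": 0,"ay": 0,"az": 0,"hand": 0},
    {"x": -0.094,"y": 0.0635,"z": 0,"ax": 0,"ay": 0,"az": 0,"hand": 0},
    {"x": -0.103,"y": 0.078,"z": 0,"ax": 0,"ay": 0,"az": 0,"hand": 0},
    {"x": -0.103,"y": 0.078,"z": 0,"ax": 0,"ay": 0,"az": 0,"hand": 0},
    {"x": -0.103,"y": 0.078,"z": 0,"ax": 0,"ay": 0,"az": 0,"hand": 0},
  ],
)

```text
time_s: 4.1
tool_pos: [0.5285, -0.4093, 0.1675]
ee_rot: [2.644, 1.562, -0.199]
ft_force: [11.3, 2.4, 0.3]
grip_width: 0.0237
```

Run:
```python
from mv import *
go()
from h import *
im,d=snap('scene','s1'); cv2.imwrite('pics/s1c.png',cv2.resize(im[200:400,120:380],None,fx=3,fy=3))
snap('top','t1')
```

```text
t 4.1 p [ 0.5285 -0.4093  0.1675] jaw -162.9 w 0.0237 F [11.3  2.4  0.3] q [-0.37  0.38 -0.09 -0.   -1.09  0.67]
```

View pics/s1c.png

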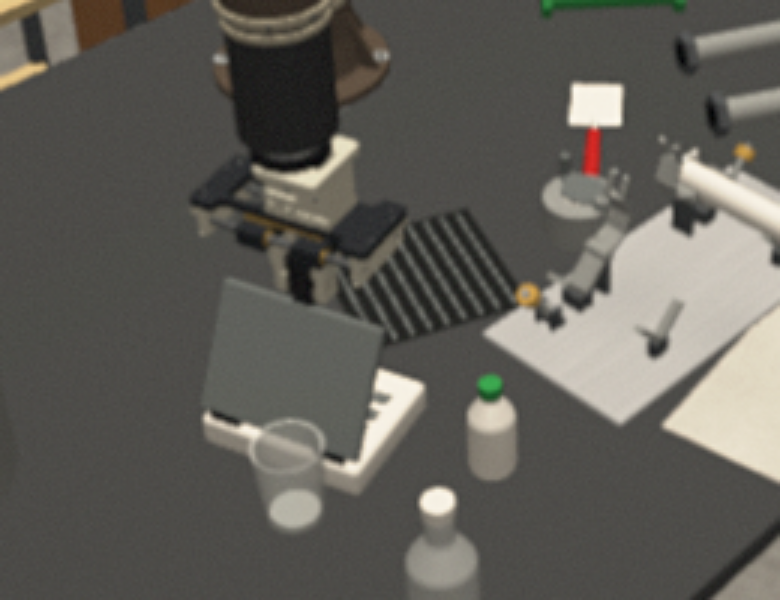

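The lid is up at crop (290,360), and the tab is still in the fingers. I'll release it and rise.

>>> drive_tool(
  plan=[
    {"x": 0,"y": 0,"z": 0,"ax": 0,"ay": 0,"az": 0,"hand": 0.6},
    {"x": 0,"y": 0,"z": 0,"ax": 0,"ay": 0,"az": 0,"hand": 0.6},
    {"x": 0,"y": 0,"z": 0,"ax": 0,"ay": 0,"az": 0,"hand": 0.6},
    {"x": 0,"y": 0,"z": 0,"ax": 0,"ay": 0,"az": 0,"hand": 0.6},
    {"x": -0.05,"y": 0,"z": 0,"ax": 0,"ay": 0,"az": 0,"hand": 0.6},
    {"x": -0.1,"y": 0,"z": 0,"ax": 0,"ay": 0,"az": 0,"hand": 0.3},
    {"x": -0.1,"y": 0,"z": 0,"ax": 0,"ay": 0,"az": 0,"hand": 0.2},
  ],
)

```text
time_s: 4.9
tool_pos: [0.5262, -0.4116, 0.274]
ee_rot: [2.214, 1.559, -0.629]
ft_force: [0.1, -0.7, -0.2]
grip_width: 0.0419
```

Run:
```python
from m import *
from mv import go
im,d=snap('scene','s2'); P=cloud('scene',d)
h=np.array([.303,-.953]);a=np.array([.953,.303])
s=P[...,:2]@h; t=P[...,:2]@a
m=(s>.5)&(s<.64)&(t>.30)&(t<.45)&(P[...,2]>.06)&(P[...,2]<.18)
p=P[m]; ss=s[m]
for z0 in np.arange(.06,.17,.02):
    k=np.abs(p[:,2]-z0)<.01; print(round(z0,2),k.sum(),np.median(ss[k]).round(4))
q=np.polyfit(p[:,2],ss,1); 
for _ in range(4):
    e=np.abs(ss-np.polyval(q,p[:,2])); k=e<.006; q=np.polyfit(p[k,2],ss[k],1)
print('angle',np.arctan2(1,-q[0]))
# cover first: approach peg from right. jaw along x
pv=np.array([.5405,-.0035])
W=[(.470,-.03,.20,90)]
go(*W)
```

```text
0.06 152 0.6182
0.08 365 0.611
0.1 353 0.5988
0.12 356 0.5875
0.14 365 0.576
0.16 294 0.5659
angle 1.0560699969065972
t 4.95 p [ 0.5252 -0.4104  0.2702] jaw -162.9 w 0.0381 F [-0.4  0.8 -1.4] q [-0.37  0.32  0.05  0.   -1.3   0.67]
{'x': np.float64(0.0685), 'y': np.float64(-0.3802), 'z': np.float64(-0.0586), 'ax': np.float64(-72.9), 'ay': np.float64(-0.1), 'az': np.float64(-0.4)} rows 8.5
```

Run:
```python
from m import *
for cam,f in(('top','top0'),('scene','scene0'),('scene','s2')):
    P=cloud(cam,np.load(f'pics/{f}.npy'))
    for nm,y0,y1 in(('L',.01,.09),('R',-.1,-.015)):
        for z0 in(.09,.11,.13,.15):
            m=(P[...,0]>.55)&(P[...,0]<.66)&(P[...,1]>y0)&(P[...,1]<y1)&(P[...,2]>z0-.01)&(P[...,2]<z0+.01)
            p=P[m]
            if len(p)>2: print(f,nm,z0,len(p),'x',np.percentile(p[:,0],[5,50,95]).round(3),'y',np.percentile(p[:,1],[5,50,95]).round(3))
# cradle/rest rims at z .05-.066
    for nm,y0,y1 in(('L',.06,.14),('R',-.15,-.07)):
      for xa,xb in((.56,.64),(.69,.74)):
        m=(P[...,0]>xa)&(P[...,0]<xb)&(P[...,1]>y0)&(P[...,1]<y1)&(P[...,2]>.035)&(P[...,2]<.067); p=P[m]
        if len(p)>2:print(' rim',nm,xa,len(p),'x',np.percentile(p[:,0],[5,50,95]).round(3),'y',np.percentile(p[:,1],[5,50,95]).round(3))
```

```text
top0 L 0.09 18 x [0.572 0.59  0.608] y [0.029 0.043 0.087]
top0 L 0.11 19 x [0.588 0.6   0.613] y [0.029 0.032 0.036]
top0 L 0.13 29 x [0.588 0.603 0.611] y [0.036 0.042 0.045]
top0 L 0.15 19 x [0.589 0.609 0.615] y [0.033 0.037 0.04 ]
top0 R 0.09 9 x [0.587 0.588 0.596] y [-0.056 -0.05  -0.044]
top0 R 0.11 31 x [0.589 0.601 0.613] y [-0.047 -0.042 -0.039]
top0 R 0.13 23 x [0.587 0.603 0.61 ] y [-0.055 -0.052 -0.046]
top0 R 0.15 19 x [0.588 0.595 0.614] y [-0.05  -0.047 -0.044]
 rim L 0.56 133 x [0.571 0.597 0.622] y [0.068 0.106 0.133]
 rim L 0.69 58 x [0.713 0.718 0.738] y [0.068 0.115 0.131]
 rim R 0.56 182 x [0.587 0.6   0.614] y [-0.139 -0.116 -0.079]
 rim R 0.69 92 x [0.711 0.717 0.723] y [-0.141 -0.113 -0.081]
scene0 L 0.09 28 x [0.593 0.611 0.619] y [0.028 0.032 0.037]
scene0 L 0.11 51 x [0.594 0.609 0.619] y [0.026 0.036 0.044]
scene0 L 0.13 28 x [0.595 0.61  0.622] y [0.035 0.039 0.043]
scene0 L 0.15 12 x [0.593 0.602 0.619] y [0.03  0.035 0.041]
scene0 R 0.09 42 x [0.592 0.609 0.621] y [-0.051 -0.044 -0.039]
scene0 R 0.11 25 x [0.592 0.609 0.62 ] y [-0.054 -0.049 -0.044]
s
[... 382 characters left out ...]
8 x [0.598 0.61  0.621] y [0.027 0.032 0.036]
s2 L 0.11 49 x [0.594 0.607 0.621] y [0.026 0.035 0.045]
s2 L 0.13 28 x [0.596 0.609 0.619] y [0.035 0.04  0.045]
s2 L 0.15 13 x [0.595 0.612 0.624] y [0.03  0.035 0.04 ]
s2 R 0.09 39 x [0.591 0.607 0.619] y [-0.051 -0.046 -0.039]
s2 R 0.11 26 x [0.595 0.61  0.62 ] y [-0.053 -0.047 -0.042]
s2 R 0.13 38 x [0.59  0.605 0.619] y [-0.058 -0.052 -0.044]
s2 R 0.15 16 x [0.594 0.608 0.617] y [-0.052 -0.048 -0.041]
 rim L 0.56 115 x [0.588 0.616 0.635] y [0.061 0.084 0.13 ]
 rim L 0.69 82 x [0.693 0.719 0.736] y [0.069 0.084 0.125]
 rim R 0.56 147 x [0.592 0.61  0.621] y [-0.141 -0.093 -0.075]
 rim R 0.69 78 x [0.713 0.722 0.727] y [-0.139 -0.098 -0.08 ]
```

>>> drive_tool(
  plan=[
    {"x": 0.05,"y": -0.37,"z": -0.05,"ax": -72.9,"ay": 0,"az": 0,"hand": 0.5},
    {"x": 0.05,"y": -0.37,"z": -0.05,"ax": -72.9,"ay": 0,"az": 0,"hand": 0.5},
    {"x": 0.05,"y": -0.37,"z": -0.05,"ax": -72.9,"ay": 0,"az": 0,"hand": 0.5},
    {"x": 0.05,"y": -0.37,"z": -0.05,"ax": -72.9,"ay": 0,"az": 0,"hand": 0.5},
    {"x": 0.05,"y": -0.37,"z": -0.05,"ax": -72.9,"ay": 0,"az": 0,"hand": 0.5},
    {"x": 0.05,"y": -0.37,"z": -0.05,"ax": -72.9,"ay": 0,"az": 0,"hand": 0.5},
    {"x": 0.05,"y": -0.37,"z": -0.05,"ax": -72.9,"ay": 0,"az": 0,"hand": 0.5},
    {"x": 0.05,"y": -0.37,"z": -0.05,"ax": -72.9,"ay": 0,"az": 0,"hand": 0.5},
  ],
)

```text
time_s: 5.75
tool_pos: [0.4612, -0.0387, 0.2145]
ee_rot: [-1.593, 1.569, 3.054]
ft_force: [0.9, 0.3, 0.8]
grip_width: 0.0437
```

Run:
```python
from mv import *
go((.470,.0095,.13,89.6),(.470,.0095,.063,89.6))
```

```text
t 5.75 p [ 0.4612 -0.0387  0.2145] jaw -93.7 w 0.0437 F [0.9 0.3 0.8] q [ 0.34  0.01 -0.45 -0.   -1.11  1.16]
{'x': np.float64(0.0845), 'y': np.float64(0.0058), 'z': np.float64(-0.0486), 'ax': np.float64(-3.3), 'ay': np.float64(-0.0), 'az': np.float64(0.1)} rows 2.0
{'x': np.float64(0.1515), 'y': np.float64(0.0059), 'z': np.float64(-0.0486), 'ax': np.float64(-3.3), 'ay': np.float64(-0.0), 'az': np.float64(0.1)} rows 1.3
```

>>> drive_tool(
  plan=[
    {"x": 0.06,"y": 0.006,"z": -0.045,"ax": -3.3,"ay": 0,"az": 0,"hand": 0.5},
    {"x": 0.06,"y": 0.006,"z": -0.045,"ax": -3.3,"ay": 0,"az": 0,"hand": 0.5},
    {"x": 0.06,"y": 0.006,"z": -0.045,"ax": -3.3,"ay": 0,"az": 0,"hand": 0.5},
    {"x": 0.06,"y": 0.006,"z": -0.045,"ax": -3.3,"ay": 0,"az": 0,"hand": 0.5},
  ],
)

```text
time_s: 6.15
tool_pos: [0.4718, 0.0033, 0.1551]
ee_rot: [-1.029, 1.569, -2.614]
ft_force: [-0.9, -0.8, 0.3]
grip_width: 0.0439
```

Run:
```python
from mv import *
go((.470,.0095,.13,89.6),(.470,.0095,.063,89.6))
```

```text
t 6.15 p [0.4718 0.0033 0.1551] jaw -90.8 w 0.0439 F [-0.9 -0.8  0.3] q [ 0.43  0.09 -0.52  0.   -0.96  1.13]
{'x': np.float64(0.0251), 'y': np.float64(-0.0018), 'z': np.float64(-0.0062), 'ax': np.float64(-0.4), 'ay': np.float64(0.1), 'az': np.float64(0.1)} rows 0.5
{'x': np.float64(0.0921), 'y': np.float64(-0.0017), 'z': np.float64(-0.0063), 'ax': np.float64(-0.4), 'ay': np.float64(0.1), 'az': np.float64(0.1)} rows 1.3
```

>>> drive_tool(
  plan=[
    {"x": 0.025,"y": -0.002,"z": -0.006,"ax": 0,"ay": 0,"az": 0,"hand": 0.5},
    {"x": 0.06,"y": -0.002,"z": -0.006,"ax": 0,"ay": 0,"az": 0,"hand": 0.5},
    {"x": 0.092,"y": -0.002,"z": -0.006,"ax": 0,"ay": 0,"az": 0,"hand": 0.5},
    {"x": 0.092,"y": -0.002,"z": -0.006,"ax": 0,"ay": 0,"az": 0,"hand": 0.5},
    {"x": 0.092,"y": -0.002,"z": -0.006,"ax": 0,"ay": 0,"az": 0,"hand": 0},
    {"x": 0.092,"y": -0.002,"z": -0.006,"ax": 0,"ay": 0,"az": 0,"hand": 0},
    {"x": 0.092,"y": -0.002,"z": -0.006,"ax": 0,"ay": 0,"az": 0,"hand": 0},
    {"x": 0.092,"y": -0.002,"z": -0.006,"ax": 0,"ay": 0,"az": 0,"hand": 0},
  ],
)

```text
time_s: 6.95
tool_pos: [0.4712, 0.0098, 0.0648]
ee_rot: [1.985, 1.568, 0.399]
ft_force: [0.9, 0.4, 0.1]
grip_width: 0.0173
```

Run:
```python
from mv import *
s=sense();p=s['tool_pos']; pv=np.array([.5405,-.0035])
v=p[:2]-pv; ph0=np.arctan2(v[1],-v[0]); r=.072;print(ph0,np.hypot(*v))
go(*[(*(pv+r*np.array([-np.cos(f),np.sin(f)])),p[2],None) for f in np.linspace(ph0,1.5,8)[1:]])
```

```text
0.18994736749581267 0.07058302899111235
t 6.95 p [0.4712 0.0098 0.0648] jaw -90.9 w 0.0173 F [0.9 0.4 0.1] q [ 0.44  0.2  -0.64  0.   -0.73  1.12]
{'x': np.float64(0.0), 'y': np.float64(0.0022), 'z': np.float64(-0.0132), 'ax': np.float64(-0.0), 'ay': np.float64(-0.1), 'az': np.float64(-0.1)} rows 0.3
{'x': np.float64(0.0), 'y': np.float64(0.0081), 'z': np.float64(-0.0253), 'ax': np.float64(-0.0), 'ay': np.float64(-0.1), 'az': np.float64(-0.1)} rows 0.3
{'x': np.float64(0.0001), 'y': np.float64(0.0162), 'z': np.float64(-0.0361), 'ax': np.float64(-0.0), 'ay': np.float64(-0.1), 'az': np.float64(-0.1)} rows 0.3
{'x': np.float64(0.0001), 'y': np.float64(0.0261), 'z': np.float64(-0.0452), 'ax': np.float64(-0.0), 'ay': np.float64(-0.1), 'az': np.float64(-0.1)} rows 0.3
{'x': np.float64(0.0001), 'y': np.float64(0.0375), 'z': np.float64(-0.0522), 'ax': np.float64(-0.0), 'ay': np.float64(-0.1), 'az': np.float64(-0.1)} rows 0.3
{'x': np.float64(0.0002), 'y': np.float64(0.0501), 'z': np.float64(-0.0571), 'ax': np.float64(-0.0), 'ay': np.float64(-0.1), 'az': np.float64(-0.1)} rows 0.3
{'x': np.float64(0.0002), 'y': np.float64(0.0633), 'z': np.float64(-0.0595), 'ax': np.float64(-0.0), 'ay': np.float64(-0.1), 'az': np.float64(-0.1)} rows 0.3
```

>>> drive_tool(
  plan=[
    {"x": 0,"y": 0,"z": 0,"ax": 0,"ay": 0,"az": 0,"hand": 0},
    {"x": 0,"y": 0.0022,"z": -0.013,"ax": 0,"ay": 0,"az": 0,"hand": 0},
    {"x": 0,"y": 0.008,"z": -0.025,"ax": 0,"ay": 0,"az": 0,"hand": 0},
    {"x": 0,"y": 0.016,"z": -0.036,"ax": 0,"ay": 0,"az": 0,"hand": 0},
    {"x": 0,"y": 0.026,"z": -0.045,"ax": 0,"ay": 0,"az": 0,"hand": 0},
    {"x": 0,"y": 0.0375,"z": -0.052,"ax": 0,"ay": 0,"az": 0,"hand": 0},
    {"x": 0,"y": 0.05,"z": -0.057,"ax": 0,"ay": 0,"az": 0,"hand": 0},
    {"x": 0,"y": 0.0633,"z": -0.0595,"ax": 0,"ay": 0,"az": 0,"hand": 0},
  ],
)

```text
time_s: 7.75
tool_pos: [0.5341, 0.0686, 0.0637]
ee_rot: [-1.382, 1.569, -2.967]
ft_force: [-3.5, -0.8, 5.5]
grip_width: 0.0109
```

>>> drive_tool(
  plan=[
    {"x": 0,"y": 0.001,"z": 0,"ax": 0,"ay": 0,"az": 0,"hand": 0},
    {"x": 0,"y": 0.001,"z": 0,"ax": 0,"ay": 0,"az": 0,"hand": 0},
  ],
)

```text
time_s: 7.95
tool_pos: [0.536, 0.0687, 0.0638]
ee_rot: [-2.453, 1.571, 2.244]
ft_force: [-2.0, 1.9, 4.3]
grip_width: 0.0111
```

Run:
```python
from mv import *
go()
from h import *
im,d=snap('top','t3');cv2.imwrite('pics/t3c.png',cv2.resize(im[140:260,260:420],None,fx=4,fy=4))
```

```text
t 7.95 p [0.536  0.0687 0.0638] jaw -90.9 w 0.0111 F [-2.   1.9  4.3] q [ 0.49  0.3  -0.49 -0.   -0.78  1.07]
```

View pics/t3c.png

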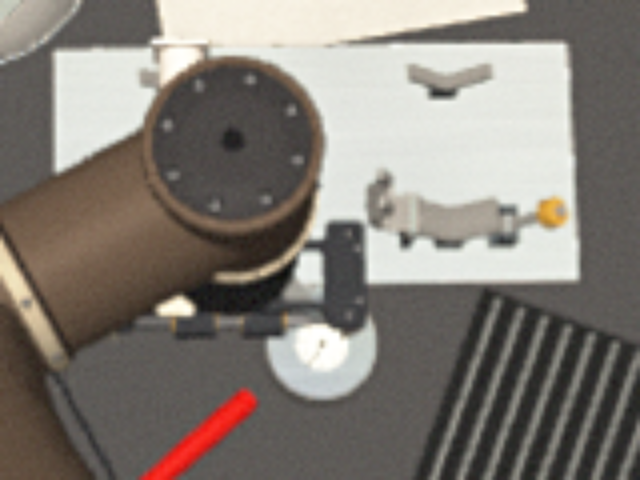

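>>> drive_tool(
  plan=[
    {"x": 0,"y": 0,"z": 0,"ax": 0,"ay": 0,"az": 0,"hand": 0.5},
    {"x": 0,"y": 0,"z": 0,"ax": 0,"ay": 0,"az": 0,"hand": 0.5},
    {"x": 0,"y": 0,"z": 0,"ax": 0,"ay": 0,"az": 0,"hand": 0.5},
    {"x": -0.05,"y": 0,"z": 0,"ax": 0,"ay": 0,"az": 0,"hand": 0.5},
    {"x": -0.1,"y": 0,"z": 0,"ax": 0,"ay": 0,"az": 0,"hand": 0.9},
    {"x": -0.12,"y": 0,"z": 0,"ax": 0,"ay": 0,"az": 0,"hand": 0.9},
    {"x": -0.12,"y": 0,"z": 0,"ax": 0,"ay": 0,"az": 0,"hand": 0.9},
    {"x": -0.12,"y": 0,"z": 0,"ax": 0,"ay": 0,"az": 0,"hand": 0.9},
  ],
)

```text
time_s: 8.8
tool_pos: [0.5354, 0.0682, 0.1836]
ee_rot: [2.549, 1.57, 0.963]
ft_force: [-0.2, -0.1, -0.5]
grip_width: 0.0694
```

Run:
```python
from mv import *
go((.675,.1,.18,89.6),(.675,.1,.045,89.6))
```

```text
t 8.8 p [0.5354 0.0682 0.1836] jaw -90.9 w 0.0694 F [-0.2 -0.1 -0.5] q [ 0.49  0.17 -0.35 -0.   -1.05  1.07]
{'x': np.float64(0.0037), 'y': np.float64(0.1391), 'z': np.float64(-0.0339), 'ax': np.float64(-0.5), 'ay': np.float64(-0.0), 'az': np.float64(-0.0)} rows 2.9
{'x': np.float64(0.1387), 'y': np.float64(0.1391), 'z': np.float64(-0.0338), 'ax': np.float64(-0.5), 'ay': np.float64(-0.0), 'az': np.float64(-0.0)} rows 2.7
```

>>> drive_tool(
  plan=[
    {"x": 0.004,"y": 0.139,"z": -0.034,"ax": 0,"ay": 0,"az": 0,"hand": 0.9},
    {"x": 0.004,"y": 0.139,"z": -0.034,"ax": 0,"ay": 0,"az": 0,"hand": 0.9},
    {"x": 0.004,"y": 0.139,"z": -0.034,"ax": 0,"ay": 0,"az": 0,"hand": 0.9},
    {"x": 0.004,"y": 0.139,"z": -0.034,"ax": 0,"ay": 0,"az": 0,"hand": 0.9},
    {"x": 0.05,"y": 0.139,"z": -0.034,"ax": 0,"ay": 0,"az": 0,"hand": 0.9},
    {"x": 0.09,"y": 0.139,"z": -0.034,"ax": 0,"ay": 0,"az": 0,"hand": 0.9},
    {"x": 0.138,"y": 0.139,"z": -0.034,"ax": 0,"ay": 0,"az": 0,"hand": 0.9},
    {"x": 0.138,"y": 0.139,"z": -0.034,"ax": 0,"ay": 0,"az": 0,"hand": 0.9},
  ],
)

```text
time_s: 9.6
tool_pos: [0.6689, 0.098, 0.0368]
ee_rot: [-1.248, 1.556, -2.835]
ft_force: [-0.6, -0.8, 0.3]
grip_width: 0.079
```

>>> drive_tool(
  plan=[
    {"x": 0,"y": 0,"z": 0,"ax": 0,"ay": 0,"az": 0,"hand": 0},
    {"x": 0,"y": 0,"z": 0,"ax": 0,"ay": 0,"az": 0,"hand": 0},
    {"x": 0,"y": 0,"z": 0,"ax": 0,"ay": 0,"az": 0,"hand": 0},
    {"x": 0,"y": 0,"z": 0,"ax": 0,"ay": 0,"az": 0,"hand": 0},
    {"x": 0,"y": 0,"z": 0,"ax": 0,"ay": 0,"az": 0,"hand": 0},
  ],
)

```text
time_s: 10.1
tool_pos: [0.6757, 0.1003, 0.0471]
ee_rot: [1.992, 1.569, 0.406]
ft_force: [-0.3, 0.0, -1.2]
grip_width: 0.0444
```

Run:
```python
from mv import *
go((.675,.1,.18,89.6))
```

```text
t 10.1 p [0.6757 0.1003 0.0471] jaw -90.9 w 0.0444 F [-0.3  0.  -1.2] q [ 0.43  0.52 -0.17  0.   -0.88  1.12]
{'x': np.float64(-0.1329), 'y': np.float64(-0.0004), 'z': np.float64(0.0002), 'ax': np.float64(-0.5), 'ay': np.float64(-0.1), 'az': np.float64(-0.1)} rows 2.7
```

>>> drive_tool(
  plan=[
    {"x": 0,"y": 0,"z": 0,"ax": 0,"ay": 0,"az": 0,"hand": 0},
    {"x": 0,"y": 0,"z": 0,"ax": 0,"ay": 0,"az": 0,"hand": 0},
    {"x": -0.03,"y": 0,"z": 0,"ax": 0,"ay": 0,"az": 0,"hand": 0},
    {"x": -0.07,"y": 0,"z": 0,"ax": 0,"ay": 0,"az": 0,"hand": 0},
    {"x": -0.11,"y": 0,"z": 0,"ax": 0,"ay": 0,"az": 0,"hand": 0},
    {"x": -0.15,"y": 0,"z": 0,"ax": 0,"ay": 0,"az": 0,"hand": 0},
    {"x": -0.15,"y": 0,"z": 0,"ax": 0,"ay": 0,"az": 0,"hand": 0},
    {"x": -0.15,"y": 0,"z": 0,"ax": 0,"ay": 0,"az": 0,"hand": 0},
  ],
)

```text
time_s: 10.9
tool_pos: [0.6751, 0.1002, 0.1965]
ee_rot: [2.217, 1.569, 0.631]
ft_force: [-0.4, -0.2, -3.5]
grip_width: 0.0357
```

Run:
```python
from mv import *
from m import *
im=cv2.imread('pics/top0.png')
# mat corners via ortho at z=0.001
o=ortho('top',im,0.001,0.28,0.58,-0.34,-0.04); cv2.imwrite('pics/o_mat.png',cv2.resize(o,None,fx=2,fy=2))
im,d=snap('scene','s3'); cv2.imwrite('pics/s3c.png',cv2.resize(im[150:350,200:460],None,fx=3,fy=3))
go()
```

```text
t 10.95 p [0.6744 0.0999 0.1949] jaw -90.9 w 0.0351 F [-0.6 -0.1 -2.8] q [ 0.43  0.39 -0.01 -0.   -1.17  1.12]
```

View pics/o_mat.png

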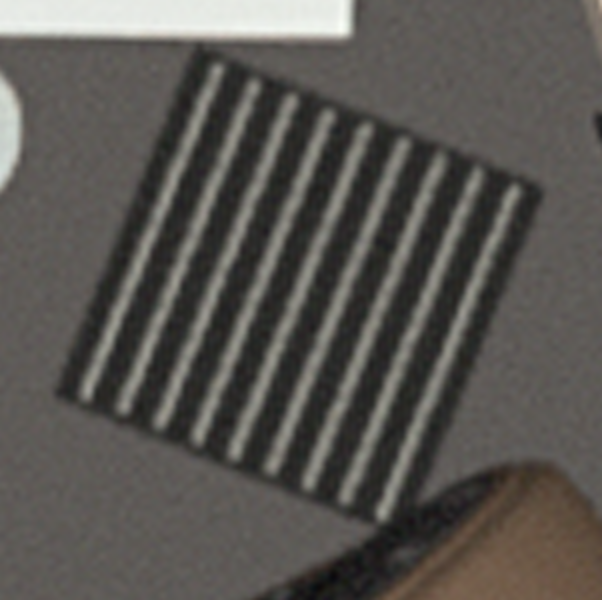

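View pics/s3c.png

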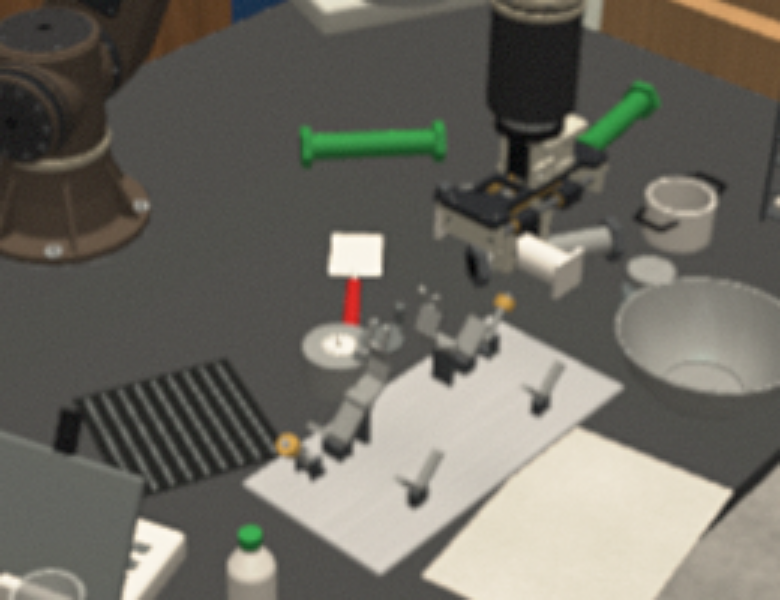

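Run:
```python
from mv import *
go((.4497,-.194,.18,65.5),(.4497,-.194,.012,65.5))
```

```text
t 10.95 p [0.6744 0.0999 0.1949] jaw -90.9 w 0.0351 F [-0.6 -0.1 -2.8] q [ 0.43  0.39 -0.01 -0.   -1.17  1.12]
{'x': np.float64(0.0151), 'y': np.float64(-0.2201), 'z': np.float64(0.2973), 'ax': np.float64(23.6), 'ay': np.float64(0.0), 'az': np.float64(0.1)} rows 7.4
{'x': np.float64(0.1831), 'y': np.float64(-0.2199), 'z': np.float64(0.2974), 'ax': np.float64(23.6), 'ay': np.float64(0.0), 'az': np.float64(0.1)} rows 3.4
```

>>> drive_tool(
  plan=[
    {"x": 0,"y": -0.03,"z": 0.04,"ax": 3,"ay": 0,"az": 0,"hand": 0},
    {"x": 0,"y": -0.06,"z": 0.08,"ax": 6,"ay": 0,"az": 0,"hand": 0},
    {"x": 0,"y": -0.09,"z": 0.12,"ax": 9,"ay": 0,"az": 0,"hand": 0},
    {"x": 0,"y": -0.12,"z": 0.16,"ax": 12,"ay": 0,"az": 0,"hand": 0},
    {"x": 0.005,"y": -0.15,"z": 0.2,"ax": 16,"ay": 0,"az": 0,"hand": 0},
    {"x": 0.01,"y": -0.18,"z": 0.24,"ax": 20,"ay": 0,"az": 0,"hand": 0},
    {"x": 0.015,"y": -0.205,"z": 0.275,"ax": 23.6,"ay": 0,"az": 0,"hand": 0},
    {"x": 0.015,"y": -0.22,"z": 0.297,"ax": 23.6,"ay": 0,"az": 0,"hand": 0},
  ],
)

```text
time_s: 11.75
tool_pos: [0.4467, -0.1951, 0.1783]
ee_rot: [-1.29, 1.566, 2.992]
ft_force: [0.4, -0.8, -1.6]
grip_width: 0.035
```

>>> drive_tool(
  plan=[
    {"x": 0.04,"y": 0,"z": 0,"ax": 0,"ay": 0,"az": 0,"hand": 0},
    {"x": 0.08,"y": 0,"z": 0,"ax": 0,"ay": 0,"az": 0,"hand": 0},
    {"x": 0.11,"y": 0,"z": 0,"ax": 0,"ay": 0,"az": 0,"hand": 0},
    {"x": 0.13,"y": 0,"z": 0,"ax": 0,"ay": 0,"az": 0,"hand": 0},
    {"x": 0.13,"y": 0,"z": 0,"ax": 0,"ay": 0,"az": 0,"hand": 0},
    {"x": 0.13,"y": 0,"z": 0,"ax": 0,"ay": 0,"az": 0,"hand": 0},
  ],
)

```text
time_s: 12.35
tool_pos: [0.4499, -0.1937, 0.05]
ee_rot: [-1.087, 1.568, -3.085]
ft_force: [0.5, -0.3, -0.5]
grip_width: 0.0353
```

Run:
```python
from mv import *
from m import *
im,d=snap('scene','s4'); cv2.imwrite('pics/s4c.png',cv2.resize(im[150:350,150:410],None,fx=3,fy=3))
go((.4497,-.194,.012,65.5))
```

```text
t 12.4 p [ 0.4508 -0.1937  0.0508] jaw -114.4 w 0.0356 F [ 0.8  0.5 -0.7] q [-0.    0.25 -0.61  0.   -0.71  1.15]
{'x': np.float64(0.0388), 'y': np.float64(-0.0009), 'z': np.float64(0.0007), 'ax': np.float64(0.1), 'ay': np.float64(0.0), 'az': np.float64(0.0)} rows 0.8
```

View pics/s4c.png

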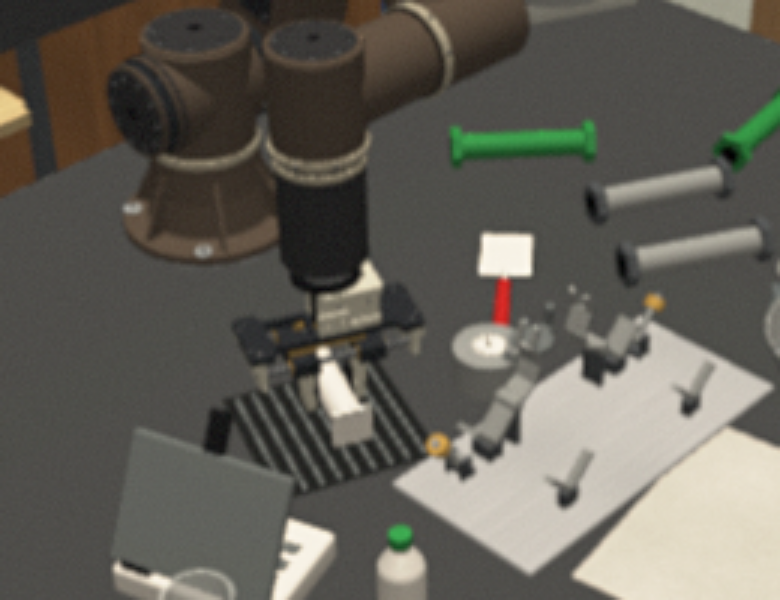

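>>> drive_tool(
  plan=[
    {"x": 0.025,"y": 0,"z": 0,"ax": 0,"ay": 0,"az": 0,"hand": 0},
    {"x": 0.039,"y": 0,"z": 0,"ax": 0,"ay": 0,"az": 0,"hand": 0},
    {"x": 0.039,"y": 0,"z": 0,"ax": 0,"ay": 0,"az": 0,"hand": 0},
    {"x": 0.039,"y": 0,"z": 0,"ax": 0,"ay": 0,"az": 0,"hand": 0},
  ],
)

```text
time_s: 12.8
tool_pos: [0.4514, -0.1937, 0.0126]
ee_rot: [1.791, 1.57, -0.206]
ft_force: [-0.3, 0.3, -1.4]
grip_width: 0.0353
```

>>> drive_tool(
  plan=[
    {"x": 0,"y": 0,"z": 0,"ax": 0,"ay": 0,"az": 0,"hand": 0.8},
    {"x": 0,"y": 0,"z": 0,"ax": 0,"ay": 0,"az": 0,"hand": 0.8},
    {"x": 0,"y": 0,"z": 0,"ax": 0,"ay": 0,"az": 0,"hand": 0.8},
    {"x": 0,"y": 0,"z": 0,"ax": 0,"ay": 0,"az": 0,"hand": 0.8},
    {"x": -0.05,"y": 0,"z": 0,"ax": 0,"ay": 0,"az": 0,"hand": 0.8},
    {"x": -0.1,"y": 0,"z": 0,"ax": 0,"ay": 0,"az": 0,"hand": 0.8},
    {"x": -0.15,"y": 0,"z": 0,"ax": 0,"ay": 0,"az": 0,"hand": 0.8},
    {"x": -0.17,"y": 0,"z": 0,"ax": 0,"ay": 0,"az": 0,"hand": 0.8},
  ],
)

```text
time_s: 13.6
tool_pos: [0.4527, -0.1941, 0.1869]
ee_rot: [1.826, 1.563, -0.171]
ft_force: [1.3, -0.3, -0.0]
grip_width: 0.0699
```

Run:
```python
from mv import *
from m import *
im,d=snap('top','t5'); P=cloud('top',d); Z=P[...,2]
cv2.imwrite('pics/t5c.png',cv2.resize(im[140:340,80:440],None,fx=2.2,fy=2.2))
P0=cloud('top',np.load('pics/top0.npy'))
u,v=np.meshgrid(np.arange(640),np.arange(480))
def fit(m,n):
    p=P[m][:,:2]; r=cv2.minAreaRect(p.astype(np.float32)); c,V=np.linalg.eigh(np.cov(p.T)); d=V[:,1]; print(n,len(p),'c',np.round(r[0],4),np.round(r[1],4),'dir',np.degrees(np.arctan2(d[1],d[0])).round(1),'mean',p.mean(0).round(4),'zmax',np.percentile(P[m][:,2],97).round(3))
fit((u>195)&(u<265)&(v>193)&(v<245)&(Z>.02)&(Z<.07),'t1')
fit((u>165)&(u<240)&(v>234)&(v<284)&(Z>.02)&(Z<.07),'t2')
go()
```

```text
t1 832 c [0.5396 0.3435] [0.2035 0.057 ] dir 61.9 mean [0.5381 0.3435] zmax 0.051
t2 808 c [0.4167 0.4285] [0.2028 0.0542] dir 64.1 mean [0.4155 0.4252] zmax 0.052
t 13.65 p [ 0.4536 -0.1943  0.1883] jaw -114.4 w 0.0701 F [ 1.6 -0.9  3.6] q [-0.    0.08 -0.44  0.   -1.04  1.15]
```

View pics/t5c.png

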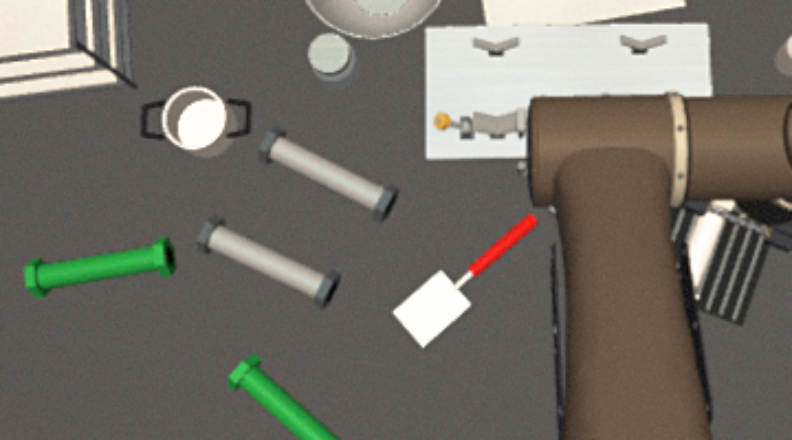

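Run:
```python
from mv import *
go((.5447,.354,.15,-28.1))
```

```text
t 13.65 p [ 0.4536 -0.1943  0.1883] jaw -114.4 w 0.0701 F [ 1.6 -0.9  3.6] q [-0.    0.08 -0.44  0.   -1.04  1.15]
{'x': np.float64(0.0383), 'y': np.float64(-0.1439), 'z': np.float64(-0.5368), 'ax': np.float64(-86.3), 'ay': np.float64(0.3), 'az': np.float64(-0.5)} rows 11.1
```

>>> drive_tool(
  plan=[
    {"x": 0,"y": -0.013,"z": -0.05,"ax": -8,"ay": 0,"az": 0,"hand": 0.8},
    {"x": 0,"y": -0.026,"z": -0.1,"ax": -16,"ay": 0,"az": 0,"hand": 0.8},
    {"x": 0,"y": -0.04,"z": -0.15,"ax": -24,"ay": 0,"az": 0,"hand": 0.8},
    {"x": 0,"y": -0.053,"z": -0.2,"ax": -32,"ay": 0,"az": 0,"hand": 0.8},
    {"x": 0,"y": -0.066,"z": -0.25,"ax": -40,"ay": 0,"az": 0,"hand": 0.8},
    {"x": 0,"y": -0.08,"z": -0.3,"ax": -48,"ay": 0,"az": 0,"hand": 0.8},
    {"x": 0,"y": -0.093,"z": -0.35,"ax": -56,"ay": 0,"az": 0,"hand": 0.8},
    {"x": 0,"y": -0.106,"z": -0.4,"ax": -64,"ay": 0,"az": 0,"hand": 0.8},
  ],
)

```text
time_s: 14.45
tool_pos: [0.5171, 0.2029, 0.1815]
ee_rot: [1.887, 1.571, 1.012]
ft_force: [1.5, -0.7, -0.6]
grip_width: 0.0702
```

Run:
```python
from mv import *
go((.5447,.354,.15,-28.1))
```

```text
t 14.45 p [0.5171 0.2029 0.1815] jaw -50.1 w 0.0702 F [ 1.5 -0.7 -0.6] q [ 0.73  0.2  -0.32 -0.   -1.05  1.54]
{'x': np.float64(0.0315), 'y': np.float64(0.1181), 'z': np.float64(-0.0983), 'ax': np.float64(-22.0), 'ay': np.float64(-0.0), 'az': np.float64(-0.0)} rows 3.1
```

>>> drive_tool(
  plan=[
    {"x": 0.03,"y": 0.118,"z": -0.098,"ax": -22,"ay": 0,"az": 0,"hand": 0.8},
    {"x": 0.03,"y": 0.118,"z": -0.098,"ax": -22,"ay": 0,"az": 0,"hand": 0.8},
    {"x": 0.03,"y": 0.118,"z": -0.098,"ax": -22,"ay": 0,"az": 0,"hand": 0.8},
    {"x": 0.03,"y": 0.118,"z": -0.098,"ax": -22,"ay": 0,"az": 0,"hand": 0.8},
    {"x": 0.03,"y": 0.118,"z": -0.098,"ax": -22,"ay": 0,"az": 0,"hand": 0.8},
    {"x": 0.03,"y": 0.118,"z": -0.098,"ax": -22,"ay": 0,"az": 0,"hand": 0.8},
    {"x": 0.03,"y": 0.118,"z": -0.098,"ax": -22,"ay": 0,"az": 0,"hand": 0.8},
  ],
)

```text
time_s: 15.15
tool_pos: [0.546, 0.3502, 0.1521]
ee_rot: [1.404, 1.57, 0.906]
ft_force: [0.4, -1.2, 0.3]
grip_width: 0.0698
```

Run:
```python
from mv import *
from m import *
im,d=snap('scene','s6'); cv2.imwrite('pics/s6c.png',cv2.resize(im[120:320,260:520],None,fx=3,fy=3))
go((.5447,.354,.15,-28.1),(.5447,.354,.010,-28.1))
```

```text
t 15.2 p [0.5461 0.3503 0.1523] jaw -28.5 w 0.0705 F [-0.5 -0.5 -0.1] q [ 0.87  0.37 -0.15  0.   -1.05  1.77]
{'x': np.float64(0.0023), 'y': np.float64(0.0026), 'z': np.float64(-0.003), 'ax': np.float64(-0.4), 'ay': np.float64(0.0), 'az': np.float64(-0.0)} rows 0.1
{'x': np.float64(0.1423), 'y': np.float64(0.0025), 'z': np.float64(-0.0031), 'ax': np.float64(-0.4), 'ay': np.float64(0.0), 'az': np.float64(-0.0)} rows 2.8
```

View pics/s6c.png

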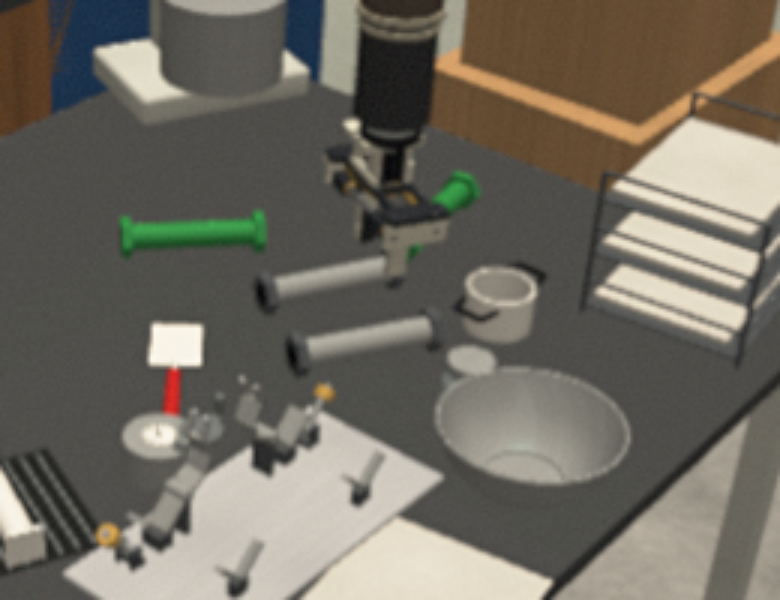

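>>> drive_tool(
  plan=[
    {"x": 0.04,"y": 0.0025,"z": -0.003,"ax": 0,"ay": 0,"az": 0,"hand": 0.8},
    {"x": 0.08,"y": 0.0025,"z": -0.003,"ax": 0,"ay": 0,"az": 0,"hand": 0.8},
    {"x": 0.11,"y": 0.0025,"z": -0.003,"ax": 0,"ay": 0,"az": 0,"hand": 0.8},
    {"x": 0.13,"y": 0.0025,"z": -0.003,"ax": 0,"ay": 0,"az": 0,"hand": 0.8},
    {"x": 0.142,"y": 0.0025,"z": -0.003,"ax": 0,"ay": 0,"az": 0,"hand": 0.8},
    {"x": 0.142,"y": 0.0025,"z": -0.003,"ax": 0,"ay": 0,"az": 0,"hand": 0.8},
    {"x": 0.142,"y": 0.0025,"z": -0.003,"ax": 0,"ay": 0,"az": 0,"hand": 0},
    {"x": 0.142,"y": 0.0025,"z": -0.003,"ax": 0,"ay": 0,"az": 0,"hand": 0},
  ],
)

```text
time_s: 16.0
tool_pos: [0.5454, 0.3557, 0.0113]
ee_rot: [1.288, 1.568, 0.792]
ft_force: [0.2, -0.1, -0.4]
grip_width: 0.0594
```

>>> drive_tool(
  plan=[
    {"x": 0,"y": 0,"z": 0,"ax": 0,"ay": 0,"az": 0,"hand": 0},
    {"x": 0,"y": 0,"z": 0,"ax": 0,"ay": 0,"az": 0,"hand": 0},
    {"x": 0,"y": 0,"z": 0,"ax": 0,"ay": 0,"az": 0,"hand": 0},
    {"x": 0,"y": 0,"z": 0,"ax": 0,"ay": 0,"az": 0,"hand": 0},
  ],
)

```text
time_s: 16.4
tool_pos: [0.545, 0.3553, 0.0102]
ee_rot: [1.004, 1.57, 0.508]
ft_force: [0.7, -0.6, 4.2]
grip_width: 0.0353
```

Run:
```python
from mv import *
go((.5447,.354,.2,-28.1))
```

```text
t 16.4 p [0.545  0.3553 0.0102] jaw -28.4 w 0.0353 F [ 0.7 -0.6  4.2] q [ 0.88  0.52 -0.28  0.   -0.77  1.77]
{'x': np.float64(-0.1898), 'y': np.float64(-0.0011), 'z': np.float64(0.0004), 'ax': np.float64(-0.3), 'ay': np.float64(0.0), 'az': np.float64(-0.1)} rows 3.8
```

>>> drive_tool(
  plan=[
    {"x": -0.03,"y": 0,"z": 0,"ax": 0,"ay": 0,"az": 0,"hand": 0},
    {"x": -0.07,"y": 0,"z": 0,"ax": 0,"ay": 0,"az": 0,"hand": 0},
    {"x": -0.11,"y": 0,"z": 0,"ax": 0,"ay": 0,"az": 0,"hand": 0},
    {"x": -0.15,"y": 0,"z": 0,"ax": 0,"ay": 0,"az": 0,"hand": 0},
    {"x": -0.18,"y": 0,"z": 0,"ax": 0,"ay": 0,"az": 0,"hand": 0},
    {"x": -0.2,"y": 0,"z": 0,"ax": 0,"ay": 0,"az": 0,"hand": 0},
    {"x": -0.2,"y": 0,"z": 0,"ax": 0,"ay": 0,"az": 0,"hand": 0},
    {"x": -0.2,"y": 0,"z": 0,"ax": 0,"ay": 0,"az": 0,"hand": 0},
  ],
)

```text
time_s: 17.2
tool_pos: [0.5437, 0.3548, 0.2081]
ee_rot: [-2.43, 1.569, -2.927]
ft_force: [-0.5, -0.0, -4.9]
grip_width: 0.0348
```

Run:
```python
from mv import *
go((.673,.100,.21,89.6))
```

```text
t 17.2 p [0.5437 0.3548 0.2081] jaw -28.5 w 0.0348 F [-0.5 -0.  -4.9] q [ 0.88  0.33 -0.07 -0.   -1.17  1.77]
{'x': np.float64(-0.002), 'y': np.float64(-0.1623), 'z': np.float64(0.2351), 'ax': np.float64(61.9), 'ay': np.float64(-0.0), 'az': np.float64(0.1)} rows 7.2
```

>>> drive_tool(
  plan=[
    {"x": 0,"y": -0.02,"z": 0.03,"ax": 8,"ay": 0,"az": 0,"hand": 0},
    {"x": 0,"y": -0.045,"z": 0.065,"ax": 16,"ay": 0,"az": 0,"hand": 0},
    {"x": 0,"y": -0.07,"z": 0.1,"ax": 24,"ay": 0,"az": 0,"hand": 0},
    {"x": 0,"y": -0.095,"z": 0.135,"ax": 32,"ay": 0,"az": 0,"hand": 0},
    {"x": 0,"y": -0.12,"z": 0.17,"ax": 40,"ay": 0,"az": 0,"hand": 0},
    {"x": 0,"y": -0.14,"z": 0.205,"ax": 48,"ay": 0,"az": 0,"hand": 0},
    {"x": 0,"y": -0.155,"z": 0.225,"ax": 56,"ay": 0,"az": 0,"hand": 0},
    {"x": 0,"y": -0.162,"z": 0.235,"ax": 61.9,"ay": 0,"az": 0,"hand": 0},
  ],
)

```text
time_s: 18.0
tool_pos: [0.6735, 0.0979, 0.2059]
ee_rot: [-1.24, 1.566, -2.825]
ft_force: [-1.0, 1.1, -3.6]
grip_width: 0.0352
```

>>> drive_tool(
  plan=[
    {"x": 0.02,"y": 0,"z": 0,"ax": 0,"ay": 0,"az": 0,"hand": 0},
    {"x": 0.04,"y": 0,"z": 0,"ax": 0,"ay": 0,"az": 0,"hand": 0},
    {"x": 0.04,"y": 0,"z": 0,"ax": 0,"ay": 0,"az": 0,"hand": 0},
    {"x": 0.04,"y": 0,"z": 0,"ax": 0,"ay": 0,"az": 0,"hand": 0},
  ],
)

```text
time_s: 18.4
tool_pos: [0.6731, 0.1003, 0.1677]
ee_rot: [-1.133, 1.567, -2.71]
ft_force: [0.7, 0.7, -3.6]
grip_width: 0.0354
```

Run:
```python
from mv import *
from m import *
im,d=snap('top','t7'); P=cloud('top',d)
cv2.imwrite('pics/t7c.png',cv2.resize(im[120:260,220:420],None,fx=3.5,fy=3.5))
im,d=snap('scene','s7'); cv2.imwrite('pics/s7c.png',cv2.resize(im[180:330,260:460],None,fx=3.5,fy=3.5))
go((.673,.100,.1,89.6))
```

```text
t 18.5 p [0.6743 0.1009 0.1699] jaw -90.3 w 0.0355 F [ 0.1  0.  -4.3] q [ 0.43  0.41 -0.05  0.   -1.12  1.13]
{'x': np.float64(0.0699), 'y': np.float64(-0.0013), 'z': np.float64(0.0009), 'ax': np.float64(0.1), 'ay': np.float64(0.0), 'az': np.float64(-0.0)} rows 1.4
```

View pics/t7c.png

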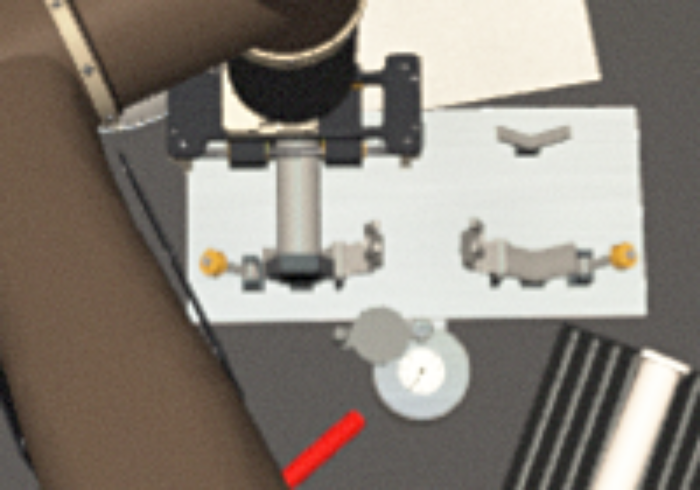

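View pics/s7c.png

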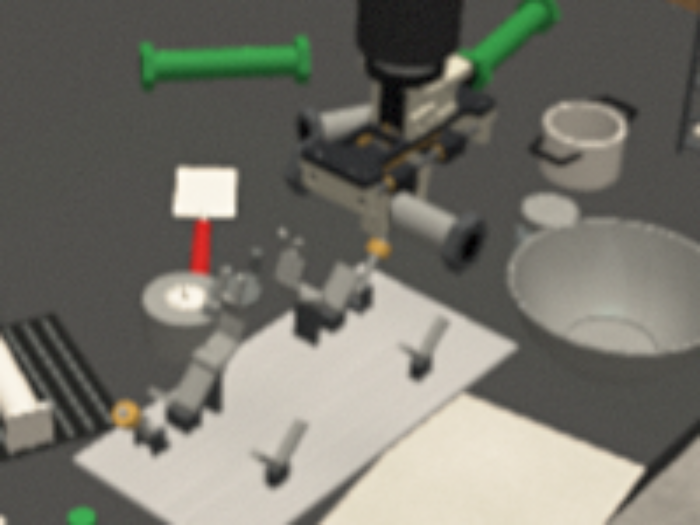

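>>> drive_tool(
  plan=[
    {"x": 0.03,"y": -0.001,"z": 0.001,"ax": 0,"ay": 0,"az": 0,"hand": 0},
    {"x": 0.06,"y": -0.001,"z": 0.001,"ax": 0,"ay": 0,"az": 0,"hand": 0},
    {"x": 0.085,"y": -0.001,"z": 0.001,"ax": 0,"ay": 0,"az": 0,"hand": 0},
    {"x": 0.1,"y": -0.001,"z": 0.001,"ax": 0,"ay": 0,"az": 0,"hand": 0},
    {"x": 0.112,"y": -0.001,"z": 0.001,"ax": 0,"ay": 0,"az": 0,"hand": 0},
    {"x": 0.12,"y": -0.001,"z": 0.001,"ax": 0,"ay": 0,"az": 0,"hand": 0},
    {"x": 0.1235,"y": -0.001,"z": 0.001,"ax": 0,"ay": 0,"az": 0,"hand": 0},
    {"x": 0.1235,"y": -0.001,"z": 0.001,"ax": 0,"ay": 0,"az": 0,"hand": 0},
  ],
)

```text
time_s: 19.3
tool_pos: [0.6735, 0.1002, 0.0468]
ee_rot: [1.964, 1.569, 0.387]
ft_force: [-0.2, 0.6, -3.9]
grip_width: 0.0355
```

>>> drive_tool(
  plan=[
    {"x": 0,"y": 0,"z": 0,"ax": 0,"ay": 0,"az": 0,"hand": 0},
    {"x": 0,"y": 0,"z": 0,"ax": 0,"ay": 0,"az": 0,"hand": 0},
  ],
)

```text
time_s: 19.5
tool_pos: [0.6736, 0.1, 0.0469]
ee_rot: [1.956, 1.569, 0.38]
ft_force: [0.4, 0.1, -3.6]
grip_width: 0.0349
```

>>> drive_tool(
  plan=[
    {"x": 0.002,"y": 0,"z": 0,"ax": 0,"ay": 0,"az": 0,"hand": 0},
    {"x": 0.002,"y": 0,"z": 0,"ax": 0,"ay": 0,"az": 0,"hand": 0},
    {"x": 0.002,"y": 0,"z": 0,"ax": 0,"ay": 0,"az": 0,"hand": 0.75},
    {"x": 0.002,"y": 0,"z": 0,"ax": 0,"ay": 0,"az": 0,"hand": 0.75},
    {"x": 0.002,"y": 0,"z": 0,"ax": 0,"ay": 0,"az": 0,"hand": 0.75},
    {"x": 0.002,"y": 0,"z": 0,"ax": 0,"ay": 0,"az": 0,"hand": 0.75},
    {"x": -0.03,"y": 0,"z": 0,"ax": 0,"ay": 0,"az": 0,"hand": 0.75},
    {"x": -0.08,"y": 0,"z": 0,"ax": 0,"ay": 0,"az": 0,"hand": 0.75},
  ],
)

```text
time_s: 20.3
tool_pos: [0.6706, 0.0987, 0.123]
ee_rot: [-1.211, 1.563, -2.789]
ft_force: [1.7, 1.0, -0.0]
grip_width: 0.0652
```

>>> drive_tool(
  plan=[
    {"x": -0.05,"y": 0,"z": 0,"ax": 0,"ay": 0,"az": 0,"hand": 0.7},
    {"x": -0.07,"y": 0,"z": 0,"ax": 0,"ay": 0,"az": 0,"hand": 0.5},
    {"x": -0.07,"y": 0,"z": 0,"ax": 0,"ay": 0,"az": 0,"hand": 0.2},
    {"x": -0.07,"y": 0,"z": 0,"ax": 0,"ay": 0,"az": 0,"hand": 0},
  ],
)

```text
time_s: 20.7
tool_pos: [0.6728, 0.0996, 0.1961]
ee_rot: [2.622, 1.57, 1.045]
ft_force: [-0.0, -0.1, -0.3]
grip_width: 0.0426
```

Run:
```python
from mv import *
from m import *
im,d=snap('top','t8'); P=cloud('top',d)
cv2.imwrite('pics/t8c.png',cv2.resize(im[120:260,220:420],None,fx=3.5,fy=3.5))
im,d=snap('scene','s8'); cv2.imwrite('pics/s8c.png',cv2.resize(im[180:330,260:460],None,fx=3.5,fy=3.5))
go((.602,.005,.21,0))
```

```text
t 20.8 p [0.6722 0.0994 0.1945] jaw -90.4 w 0.0347 F [-0.1 -0.  -0.8] q [ 0.43  0.39 -0.02 -0.   -1.17  1.13]
{'x': np.float64(-0.0153), 'y': np.float64(-0.0696), 'z': np.float64(0.0948), 'ax': np.float64(89.6), 'ay': np.float64(0.1), 'az': np.float64(0.1)} rows 10.4
```

View pics/s8c.png

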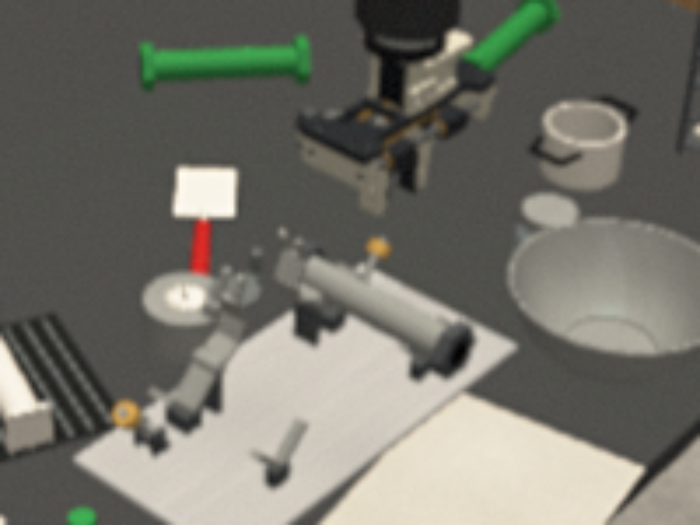

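>>> drive_tool(
  plan=[
    {"x": -0.015,"y": -0.0,"z": 0.03,"ax": 8,"ay": 0,"az": 0,"hand": 0},
    {"x": -0.015,"y": -0.02,"z": 0.06,"ax": 16,"ay": 0,"az": 0,"hand": 0},
    {"x": -0.015,"y": -0.04,"z": 0.08,"ax": 24,"ay": 0,"az": 0,"hand": 0},
    {"x": -0.015,"y": -0.06,"z": 0.1,"ax": 32,"ay": 0,"az": 0,"hand": 0},
    {"x": -0.015,"y": -0.07,"z": 0.1,"ax": 40,"ay": 0,"az": 0,"hand": 0},
    {"x": -0.015,"y": -0.07,"z": 0.1,"ax": 48,"ay": 0,"az": 0,"hand": 0},
    {"x": -0.015,"y": -0.07,"z": 0.1,"ax": 56,"ay": 0,"az": 0,"hand": 0},
    {"x": -0.015,"y": -0.07,"z": 0.1,"ax": 64,"ay": 0,"az": 0,"hand": 0},
  ],
)

```text
time_s: 21.6
tool_pos: [0.6016, -0.0002, 0.2095]
ee_rot: [-0.173, 1.568, -2.873]
ft_force: [-0.4, 0.2, 0.8]
grip_width: 0.0001
```

Run:
```python
from mv import *
go((.602,.0,.21,0))
```

```text
t 21.6 p [ 6.016e-01 -2.000e-04  2.095e-01] jaw -154.7 w 0.0001 F [-0.4  0.2  0.8] q [ 0.32  0.25 -0.18 -0.   -1.14  0.12]
{'x': np.float64(-0.0005), 'y': np.float64(0.0), 'z': np.float64(-0.0004), 'ax': np.float64(25.3), 'ay': np.float64(0.2), 'az': np.float64(-0.0)} rows 2.9
```

>>> drive_tool(
  plan=[
    {"x": 0,"y": 0,"z": 0,"ax": 8,"ay": 0,"az": 0,"hand": 0},
    {"x": 0,"y": 0,"z": 0,"ax": 16,"ay": 0,"az": 0,"hand": 0},
    {"x": 0,"y": 0,"z": 0,"ax": 25.3,"ay": 0,"az": 0,"hand": 0},
    {"x": 0,"y": 0,"z": 0,"ax": 25.3,"ay": 0,"az": 0,"hand": 0},
    {"x": 0,"y": 0,"z": 0,"ax": 25.3,"ay": 0,"az": 0,"hand": 0},
    {"x": 0.035,"y": 0,"z": 0,"ax": 25.3,"ay": 0,"az": 0,"hand": 0},
    {"x": 0.06,"y": 0,"z": 0,"ax": 25.3,"ay": 0,"az": 0,"hand": 0},
    {"x": 0.06,"y": 0,"z": 0,"ax": 25.3,"ay": 0,"az": 0,"hand": 0},
  ],
)

```text
time_s: 22.4
tool_pos: [0.5998, -0.0004, 0.1471]
ee_rot: [0.173, 1.564, -2.96]
ft_force: [-0.6, -0.4, 0.2]
grip_width: 0.0003
```

Run:
```python
from mv import *
from m import *
im,d=snap('scene','s9'); cv2.imwrite('pics/s9c.png',cv2.resize(im[180:330,260:460],None,fx=3.5,fy=3.5))
go((.602,.0,.115,0),(.602,.09,.113,0))
```

```text
t 22.45 p [ 6.013e-01 -3.000e-04  1.495e-01] jaw -179.5 w 0.0006 F [-0.2 -0.3 -0.4] q [ 0.32  0.3  -0.26 -0.   -1.02 -0.32]
{'x': np.float64(0.0345), 'y': np.float64(-0.0003), 'z': np.float64(-0.0009), 'ax': np.float64(0.5), 'ay': np.float64(0.2), 'az': np.float64(-0.1)} rows 0.7
{'x': np.float64(0.0364), 'y': np.float64(-0.0903), 'z': np.float64(-0.0017), 'ax': np.float64(0.5), 'ay': np.float64(0.2), 'az': np.float64(-0.1)} rows 1.8
```

View pics/s9c.png

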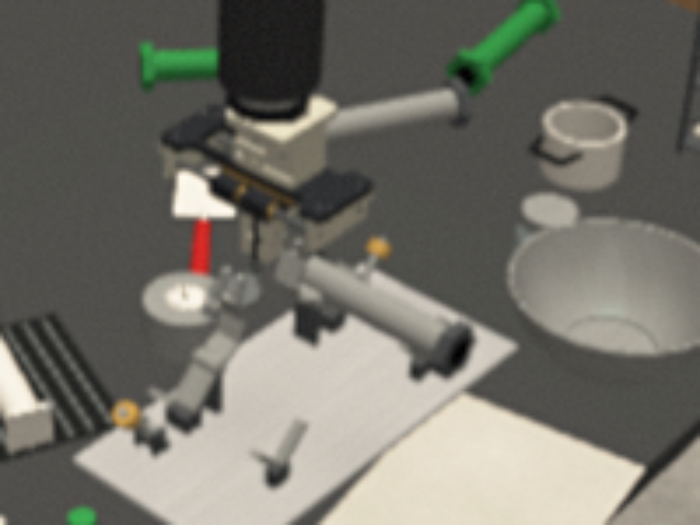

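Fingers at (265,235) are between the straps, inner side of the left strap (292,265). Next I'll descend and sweep.

>>> drive_tool(
  plan=[
    {"x": 0.02,"y": 0,"z": 0,"ax": 0,"ay": 0,"az": 0,"hand": 0},
    {"x": 0.034,"y": 0,"z": 0,"ax": 0,"ay": 0,"az": 0,"hand": 0},
    {"x": 0.034,"y": 0,"z": 0,"ax": 0,"ay": 0,"az": 0,"hand": 0},
    {"x": 0.034,"y": -0.012,"z": 0,"ax": 0,"ay": 0,"az": 0,"hand": 0},
    {"x": 0.034,"y": -0.024,"z": 0,"ax": 0,"ay": 0,"az": 0,"hand": 0},
    {"x": 0.035,"y": -0.036,"z": 0,"ax": 0,"ay": 0,"az": 0,"hand": 0},
    {"x": 0.036,"y": -0.048,"z": 0,"ax": 0,"ay": 0,"az": 0,"hand": 0},
    {"x": 0.036,"y": -0.058,"z": 0,"ax": 0,"ay": 0,"az": 0,"hand": 0},
  ],
)

```text
time_s: 23.25
tool_pos: [0.6037, 0.0578, 0.1221]
ee_rot: [2.707, 1.565, -0.425]
ft_force: [-15.3, -2.7, 43.3]
grip_width: 0.0003
```

>>> drive_tool(
  plan=[
    {"x": 0,"y": -0.01,"z": 0,"ax": 0,"ay": 0,"az": 0,"hand": 0},
    {"x": 0,"y": -0.02,"z": 0,"ax": 0,"ay": 0,"az": 0,"hand": 0},
    {"x": 0,"y": -0.03,"z": 0,"ax": 0,"ay": 0,"az": 0,"hand": 0},
    {"x": 0,"y": -0.035,"z": 0,"ax": 0,"ay": 0,"az": 0,"hand": 0},
    {"x": 0,"y": -0.035,"z": 0,"ax": 0,"ay": 0,"az": 0,"hand": 0},
  ],
)

```text
time_s: 23.75
tool_pos: [0.6019, 0.0944, 0.115]
ee_rot: [-2.348, 1.57, 0.801]
ft_force: [-0.9, 2.5, 3.0]
grip_width: 0.0006
```

Run:
```python
from mv import *
from m import *
im,d=snap('scene','s10'); cv2.imwrite('pics/s10c.png',cv2.resize(im[180:330,260:460],None,fx=3.5,fy=3.5))
go((.602,.225,.16,0))
```

```text
t 23.8 p [0.602  0.0939 0.115 ] jaw -179.6 w 0.0002 F [-0.2  1.9  2.6] q [ 0.47  0.34 -0.28 -0.   -0.94 -0.47]
{'x': np.float64(-0.0449), 'y': np.float64(-0.1311), 'z': np.float64(-0.001), 'ax': np.float64(0.4), 'ay': np.float64(-0.0), 'az': np.float64(0.0)} rows 2.8
```

View pics/s10c.png

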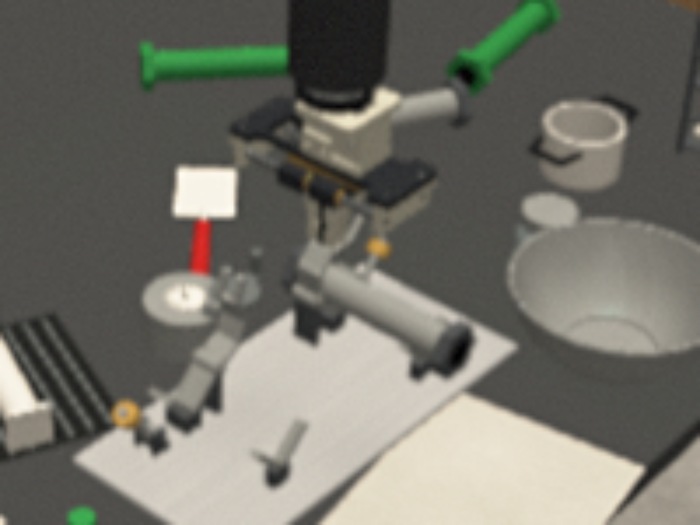

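>>> drive_tool(
  plan=[
    {"x": -0.005,"y": -0.01,"z": 0,"ax": 0,"ay": 0,"az": 0,"hand": 0},
    {"x": -0.005,"y": -0.02,"z": 0,"ax": 0,"ay": 0,"az": 0,"hand": 0},
    {"x": -0.005,"y": -0.03,"z": 0,"ax": 0,"ay": 0,"az": 0,"hand": 0},
    {"x": -0.005,"y": -0.04,"z": 0,"ax": 0,"ay": 0,"az": 0,"hand": 0},
    {"x": -0.005,"y": -0.04,"z": 0,"ax": 0,"ay": 0,"az": 0,"hand": 0},
    {"x": -0.005,"y": -0.04,"z": 0,"ax": 0,"ay": 0,"az": 0,"hand": 0},
  ],
)

```text
time_s: 24.4
tool_pos: [0.6013, 0.1335, 0.1198]
ee_rot: [0.337, 1.57, -2.798]
ft_force: [0.3, 0.1, 0.1]
grip_width: 0.0005
```

Run:
```python
from mv import *
from m import *
im,d=snap('scene','s11'); cv2.imwrite('pics/s11c.png',cv2.resize(im[180:330,260:460],None,fx=3.5,fy=3.5))
go((.602,.225,.16,0))
```

```text
t 24.45 p [0.6013 0.1332 0.1199] jaw -179.6 w 0.0003 F [ 1.   0.4 -0.1] q [ 0.53  0.35 -0.26 -0.   -0.96 -0.53]
{'x': np.float64(-0.0401), 'y': np.float64(-0.0918), 'z': np.float64(-0.0012), 'ax': np.float64(0.4), 'ay': np.float64(0.0), 'az': np.float64(-0.0)} rows 2.0
```

View pics/s11c.png

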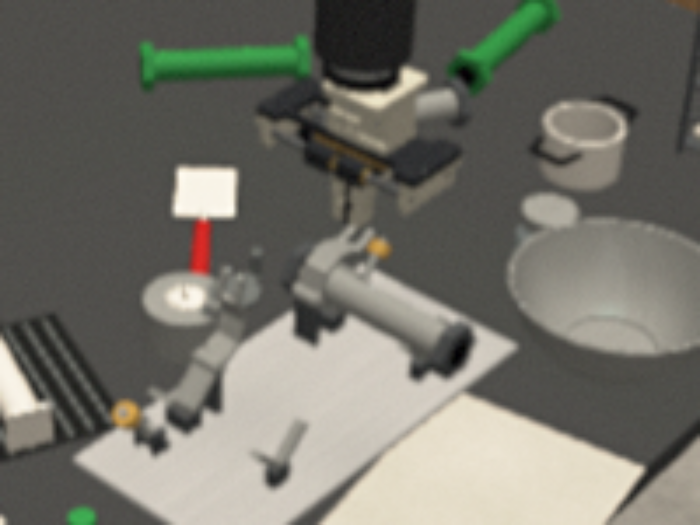

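```bash
cat > strap.py <<'E'
from m import *
def strap(f,side=1,cam='scene',yc=.100,xc=.602):
    P=cloud(cam,np.load(f'pics/{f}.npy'))
    off=(5 if cam=='scene' else 0)*.001
    for o in range(-40,100,8):
        y=yc+side*o*.001
        m=(abs(P[...,0]-xc-off)<.012)&(abs(P[...,1]-y)<.004)&(P[...,2]>.015)&(P[...,2]<.16)
        z=P[m][:,2]
        if len(z): print(o,len(z),np.percentile(z,[10,50,90]).round(3))
E
python3 -c "
from strap import *
strap('s11')"
```

```text
-40 46 [0.021 0.044 0.066]
-32 51 [0.027 0.067 0.087]
-24 27 [0.065 0.086 0.095]
-16 29 [0.047 0.074 0.097]
-8 34 [0.019 0.073 0.1  ]
0 22 [0.034 0.093 0.102]
8 7 [0.073 0.097 0.1  ]
16 15 [0.093 0.133 0.15 ]
24 58 [0.092 0.131 0.156]
32 14 [0.055 0.093 0.136]
40 11 [0.096 0.1   0.13 ]
48 6 [0.04  0.099 0.118]
56 5 [0.035 0.038 0.045]
64 14 [0.044 0.055 0.068]
72 14 [0.052 0.064 0.07 ]
80 8 [0.062 0.066 0.071]
```

>>> drive_tool(
  plan=[
    {"x": -0.04,"y": -0.02,"z": 0,"ax": 0,"ay": 0,"az": 0,"hand": 0},
    {"x": -0.06,"y": -0.06,"z": 0,"ax": 0,"ay": 0,"az": 0,"hand": 0},
    {"x": -0.06,"y": -0.09,"z": 0,"ax": 0,"ay": 0,"az": 0,"hand": 0},
    {"x": -0.06,"y": -0.092,"z": 0,"ax": 0,"ay": 0,"az": 0,"hand": 0},
    {"x": -0.06,"y": -0.092,"z": 0,"ax": 0,"ay": 0,"az": 0,"hand": 0},
  ],
)

```text
time_s: 24.95
tool_pos: [0.6007, 0.2255, 0.1798]
ee_rot: [0.371, 1.57, -2.763]
ft_force: [-0.4, -0.2, 0.0]
grip_width: 0.0008
```

Run:
```python
from strap import *
im,d=snap('scene','s12'); cv2.imwrite('pics/s12c.png',cv2.resize(im[220:300,320:420],None,fx=7,fy=7,interpolation=cv2.INTER_CUBIC))
strap('s12')
```

```text
-40 43 [0.02  0.044 0.066]
-32 35 [0.025 0.061 0.071]
-24 23 [0.044 0.072 0.081]
-16 28 [0.028 0.075 0.086]
-8 22 [0.022 0.071 0.086]
0 18 [0.025 0.082 0.088]
8 10 [0.022 0.084 0.086]
16 3 [0.072 0.078 0.083]
24 3 [0.061 0.064 0.068]
32 6 [0.055 0.058 0.062]
40 4 [0.054 0.061 0.065]
48 9 [0.055 0.063 0.065]
56 10 [0.037 0.056 0.064]
64 13 [0.04  0.066 0.072]
72 7 [0.059 0.069 0.072]
80 8 [0.059 0.064 0.068]
```

View pics/s12c.png

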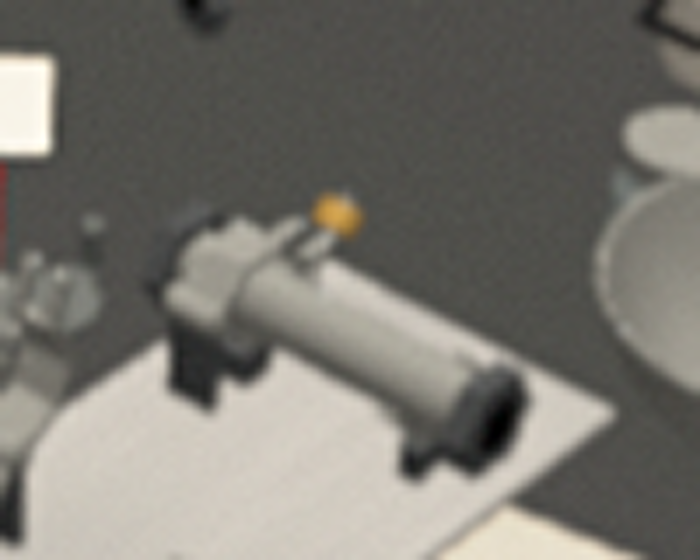

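>>> drive_tool(
  plan=[
    {"x": 0.04,"y": 0,"z": 0,"ax": 0,"ay": 0,"az": 0,"hand": 0},
    {"x": 0.08,"y": 0,"z": 0,"ax": 0,"ay": 0,"az": 0,"hand": 0},
    {"x": 0.11,"y": 0,"z": 0,"ax": 0,"ay": 0,"az": 0,"hand": 0},
    {"x": 0.132,"y": 0,"z": 0,"ax": 0,"ay": 0,"az": 0,"hand": 0},
    {"x": 0.132,"y": 0,"z": 0,"ax": 0,"ay": 0,"az": 0,"hand": 0},
    {"x": 0.132,"y": 0,"z": 0,"ax": 0,"ay": 0,"az": 0,"hand": 0},
    {"x": 0.132,"y": 0.01,"z": 0,"ax": 0,"ay": 0,"az": 0,"hand": 0},
    {"x": 0.13,"y": 0.025,"z": 0,"ax": 0,"ay": 0,"az": 0,"hand": 0},
  ],
)

```text
time_s: 25.8
tool_pos: [0.6019, 0.2001, 0.0515]
ee_rot: [-2.537, 1.568, 0.611]
ft_force: [-1.3, 9.6, 5.5]
grip_width: 0.0004
```

Run:
```python
from strap import *
from mv import go
im,d=snap('scene','s13'); cv2.imwrite('pics/s13c.png',cv2.resize(im[200:300,320:440],None,fx=6,fy=6,interpolation=cv2.INTER_CUBIC))
go((.602,.185,.058,0),(.602,.175,.067,0),(.602,.168,.070,0))
```

```text
t 25.85 p [0.6025 0.1988 0.0524] jaw -179.7 w 0.0008 F [ 0.9 -0.5  1.1] q [ 0.63  0.45 -0.29 -0.   -0.83 -0.62]
{'x': np.float64(-0.0056), 'y': np.float64(0.0138), 'z': np.float64(0.0005), 'ax': np.float64(0.3), 'ay': np.float64(-0.2), 'az': np.float64(0.2)} rows 0.3
{'x': np.float64(-0.0147), 'y': np.float64(0.0237), 'z': np.float64(0.0005), 'ax': np.float64(0.3), 'ay': np.float64(-0.2), 'az': np.float64(0.2)} rows 0.3
{'x': np.float64(-0.0177), 'y': np.float64(0.0307), 'z': np.float64(0.0006), 'ax': np.float64(0.3), 'ay': np.float64(-0.2), 'az': np.float64(0.2)} rows 0.2
```

View pics/s13c.png

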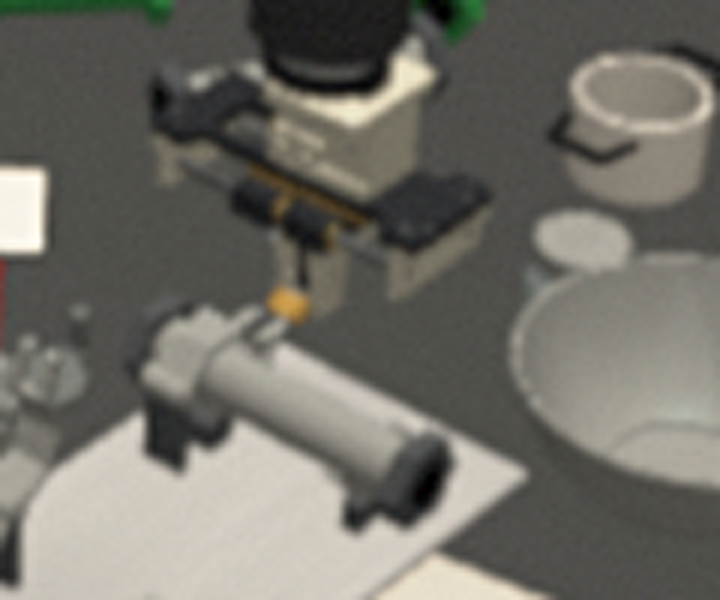

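>>> drive_tool(
  plan=[
    {"x": -0.003,"y": 0.007,"z": 0,"ax": 0,"ay": 0,"az": 0,"hand": 0},
    {"x": -0.006,"y": 0.013,"z": 0,"ax": 0,"ay": 0,"az": 0,"hand": 0},
    {"x": -0.012,"y": 0.019,"z": 0,"ax": 0,"ay": 0,"az": 0,"hand": 0},
    {"x": -0.016,"y": 0.024,"z": 0,"ax": 0,"ay": 0,"az": 0,"hand": 0},
    {"x": -0.018,"y": 0.028,"z": 0,"ax": 0,"ay": 0,"az": 0,"hand": 0},
    {"x": -0.018,"y": 0.031,"z": 0,"ax": 0,"ay": 0,"az": 0,"hand": 0},
    {"x": -0.018,"y": 0.031,"z": 0,"ax": 0,"ay": 0,"az": 0,"hand": 0},
  ],
)

```text
time_s: 26.55
tool_pos: [0.6011, 0.1685, 0.0679]
ee_rot: [0.603, 1.57, -2.533]
ft_force: [0.1, -0.1, -0.3]
grip_width: 0.0003
```

Run:
```python
from strap import *
from mv import go
im,d=snap('scene','s14'); cv2.imwrite('pics/s14c.png',cv2.resize(im[200:300,320:440],None,fx=6,fy=6,interpolation=cv2.INTER_CUBIC))
P=cloud('scene',d); hsv=cv2.cvtColor(im,cv2.COLOR_BGR2HSV)
m=(hsv[...,0]>8)&(hsv[...,0]<28)&(hsv[...,1]>120)&(P[...,0]>.56)&(P[...,0]<.65)&(P[...,1]>.1)&(P[...,1]<.22)&(P[...,2]>.03)&(P[...,2]<.12)
print(m.sum(),P[m].mean(0),P[m].min(0),P[m].max(0))
go((.602,.168,.070,0))
```

```text
25 [0.60856911 0.1412744  0.07664181] [0.59495595 0.13024028 0.07120905] [0.61921086 0.16109857 0.08344152]
t 26.6 p [0.6011 0.1687 0.0678] jaw -179.7 w 0.0004 F [-0.9  1.4  0.2] q [ 0.59  0.42 -0.3   0.   -0.86 -0.58]
{'x': np.float64(-0.0022), 'y': np.float64(0.0007), 'z': np.float64(-0.0009), 'ax': np.float64(0.3), 'ay': np.float64(0.0), 'az': np.float64(-0.0)} rows 0.1
```

View pics/s14c.png

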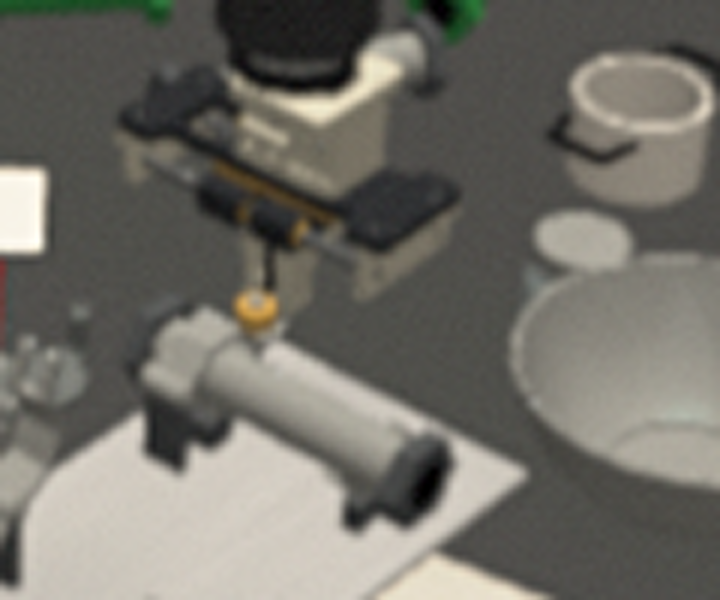

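>>> drive_tool(
  plan=[
    {"x": -0.002,"y": 0.001,"z": 0,"ax": 0,"ay": 0,"az": 0,"hand": 0},
    {"x": -0.002,"y": 0.002,"z": 0,"ax": 0,"ay": 0,"az": 0,"hand": 0},
    {"x": -0.002,"y": 0.003,"z": 0,"ax": 0,"ay": 0,"az": 0,"hand": 0},
    {"x": -0.002,"y": 0.003,"z": 0,"ax": 0,"ay": 0,"az": 0,"hand": 0},
  ],
)

```text
time_s: 27.0
tool_pos: [0.6013, 0.1675, 0.0699]
ee_rot: [-1.795, 1.569, 1.353]
ft_force: [-2.1, 7.1, -1.5]
grip_width: 0.0004
```

>>> drive_tool(
  plan=[
    {"x": 0,"y": -0.02,"z": 0,"ax": 0,"ay": 0,"az": 0,"hand": 0},
    {"x": -0.01,"y": -0.05,"z": 0,"ax": 0,"ay": 0,"az": 0,"hand": 0},
    {"x": -0.06,"y": -0.06,"z": 0,"ax": 0,"ay": 0,"az": 0,"hand": 0},
    {"x": -0.11,"y": -0.07,"z": 0,"ax": 0,"ay": 0,"az": 0,"hand": 0.3},
    {"x": -0.12,"y": -0.07,"z": 0,"ax": 0,"ay": 0,"az": 0,"hand": 0.8},
    {"x": -0.12,"y": -0.07,"z": 0,"ax": 0,"ay": 0,"az": 0,"hand": 0.8},
  ],
)

```text
time_s: 27.6
tool_pos: [0.6022, 0.2381, 0.1934]
ee_rot: [-2.636, 1.565, 0.513]
ft_force: [0.6, -0.1, -1.4]
grip_width: 0.019
```

Run:
```python
from strap import *
from mv import *
im,d=snap('scene','s15'); cv2.imwrite('pics/s15c.png',cv2.resize(im[180:310,310:470],None,fx=5,fy=4.5,interpolation=cv2.INTER_CUBIC))
P=cloud('scene',d); hsv=cv2.cvtColor(im,cv2.COLOR_BGR2HSV)
m=(hsv[...,0]>8)&(hsv[...,0]<28)&(hsv[...,1]>120)&(P[...,0]>.56)&(P[...,0]<.65)&(P[...,1]>.1)&(P[...,1]<.22)&(P[...,2]>.03)&(P[...,2]<.12)
print(m.sum(),P[m].mean(0))
im,d=snap('top','t15');cv2.imwrite('pics/t15c.png',im[100:360,60:460]); P=cloud('top',d);Z=P[...,2]; u,v=np.meshgrid(np.arange(640),np.arange(480))
hsv=cv2.cvtColor(im,cv2.COLOR_BGR2HSV)
m=(u>165)&(u<262)&(v>225)&(v<290)&(Z>.02)&(Z<.07)
p=P[m][:,:2]; r=cv2.minAreaRect(p.astype(np.float32)); print(len(p),r)
go((.4218,.4393,.16,-26))
```

```text
24 [0.60986984 0.13916159 0.07789635]
0 ((0.0, 0.0), (0.0, 0.0), 0.0)
t 27.7 p [0.6005 0.2366 0.1895] jaw -179.6 w 0.0269 F [-0.1 -0.4 -0.2] q [ 0.68  0.34 -0.11 -0.   -1.13 -0.67]
{'x': np.float64(0.0296), 'y': np.float64(-0.2039), 'z': np.float64(0.1774), 'ax': np.float64(26.4), 'ay': np.float64(0.0), 'az': np.float64(-0.0)} rows 5.4
```

View pics/s15c.png

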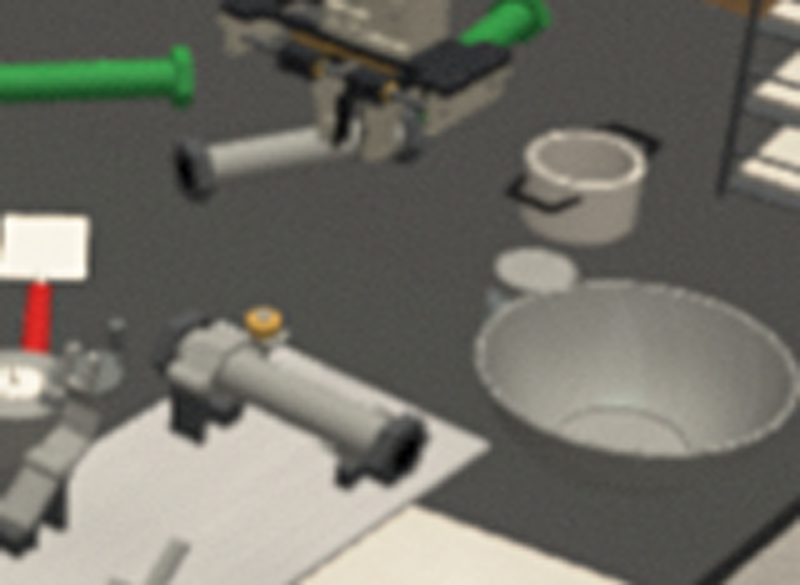

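View pics/t15c.png

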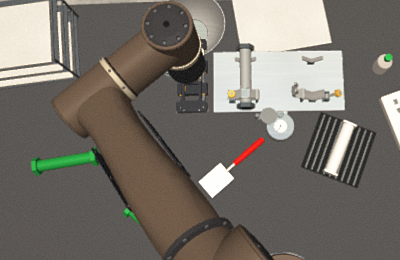

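>>> drive_tool(
  plan=[
    {"x": 0,"y": -0.035,"z": 0.03,"ax": 8,"ay": 0,"az": 0,"hand": 0.8},
    {"x": 0.01,"y": -0.07,"z": 0.06,"ax": 16,"ay": 0,"az": 0,"hand": 0.8},
    {"x": 0.015,"y": -0.105,"z": 0.09,"ax": 24,"ay": 0,"az": 0,"hand": 0.8},
    {"x": 0.02,"y": -0.14,"z": 0.12,"ax": 26.4,"ay": 0,"az": 0,"hand": 0.8},
    {"x": 0.03,"y": -0.175,"z": 0.15,"ax": 26.4,"ay": 0,"az": 0,"hand": 0.8},
    {"x": 0.03,"y": -0.204,"z": 0.177,"ax": 26.4,"ay": 0,"az": 0,"hand": 0.8},
    {"x": 0.03,"y": -0.204,"z": 0.177,"ax": 26.4,"ay": 0,"az": 0,"hand": 0.8},
    {"x": 0.03,"y": -0.204,"z": 0.177,"ax": 26.4,"ay": 0,"az": 0,"hand": 0.8},
  ],
)

```text
time_s: 28.5
tool_pos: [0.4215, 0.4391, 0.1583]
ee_rot: [1.557, 1.568, -2.038]
ft_force: [-0.2, 0.1, 0.3]
grip_width: 0.0698
```

Run:
```python
from strap import *
from mv import *
im,d=snap('scene','s16'); cv2.imwrite('pics/s16c.png',cv2.resize(im[150:270,300:460],None,fx=5,fy=5,interpolation=cv2.INTER_CUBIC))
go((.4218,.4393,.010,-26))
for f in('scene0','s16'):
    P=cloud('scene',np.load(f'pics/{f}.npy'))
    m=(P[...,2]>.02)&(P[...,2]<.06)&(P[...,0]>.33)&(P[...,0]<.49)&(P[...,1]>.31)&(P[...,1]<.54); p=P[m][:,:2]
    n=np.array([-np.sin(np.radians(64)),np.cos(np.radians(64))]);
    # near-end (dir negative) extremity and lateral median
    t=p@np.array([np.cos(np.radians(64)),np.sin(np.radians(64))]); s=p@n
    print(f,len(p),np.percentile(t,[1,99]).round(3),np.percentile(s,[2,50,98]).round(3))
```

```text
t 28.55 p [0.4222 0.4385 0.1586] jaw 154.0 w 0.07 F [0.2 0.2 1.1] q [ 1.12  0.3  -0.23 -0.   -1.04 -1.58]
{'x': np.float64(0.1486), 'y': np.float64(-0.0009), 'z': np.float64(0.0007), 'ax': np.float64(-0.0), 'ay': np.float64(-0.0), 'az': np.float64(-0.1)} rows 3.0
scene0 386 [0.466 0.668] [-0.218 -0.2   -0.174]
s16 383 [0.467 0.669] [-0.216 -0.2   -0.175]
```

View pics/s16c.png

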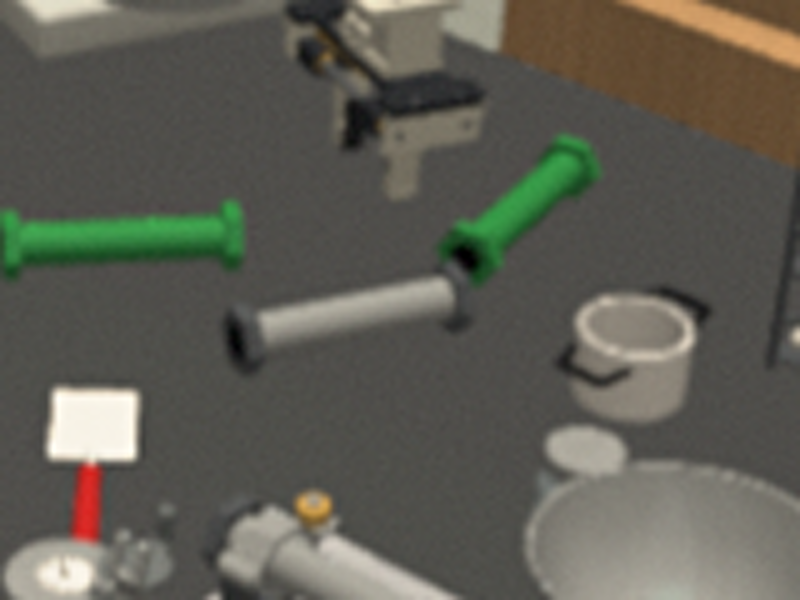

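>>> drive_tool(
  plan=[
    {"x": 0.04,"y": 0,"z": 0,"ax": 0,"ay": 0,"az": 0,"hand": 0.8},
    {"x": 0.08,"y": 0,"z": 0,"ax": 0,"ay": 0,"az": 0,"hand": 0.8},
    {"x": 0.11,"y": 0,"z": 0,"ax": 0,"ay": 0,"az": 0,"hand": 0.8},
    {"x": 0.135,"y": 0,"z": 0,"ax": 0,"ay": 0,"az": 0,"hand": 0.8},
    {"x": 0.148,"y": 0,"z": 0,"ax": 0,"ay": 0,"az": 0,"hand": 0.8},
    {"x": 0.148,"y": 0,"z": 0,"ax": 0,"ay": 0,"az": 0,"hand": 0.8},
    {"x": 0.148,"y": 0,"z": 0,"ax": 0,"ay": 0,"az": 0,"hand": 0},
    {"x": 0.148,"y": 0,"z": 0,"ax": 0,"ay": 0,"az": 0,"hand": 0},
  ],
)

```text
time_s: 29.35
tool_pos: [0.4235, 0.4398, 0.0135]
ee_rot: [-1.682, 1.568, 1.005]
ft_force: [0.1, -0.5, 0.8]
grip_width: 0.0594
```

>>> drive_tool(
  plan=[
    {"x": 0,"y": 0,"z": 0,"ax": 0,"ay": 0,"az": 0,"hand": 0},
    {"x": 0,"y": 0,"z": 0,"ax": 0,"ay": 0,"az": 0,"hand": 0},
    {"x": 0,"y": 0,"z": 0,"ax": 0,"ay": 0,"az": 0,"hand": 0},
    {"x": 0,"y": 0,"z": 0,"ax": 0,"ay": 0,"az": 0,"hand": 0},
  ],
)

```text
time_s: 29.75
tool_pos: [0.4227, 0.4396, 0.0128]
ee_rot: [-1.473, 1.57, 1.215]
ft_force: [-2.6, 0.3, 4.4]
grip_width: 0.0349
```

>>> drive_tool(
  plan=[
    {"x": -0.03,"y": 0,"z": 0,"ax": 0,"ay": 0,"az": 0,"hand": 0},
    {"x": -0.07,"y": 0,"z": 0,"ax": 0,"ay": 0,"az": 0,"hand": 0},
    {"x": -0.11,"y": 0,"z": 0,"ax": 0,"ay": 0,"az": 0,"hand": 0},
    {"x": -0.15,"y": 0,"z": 0,"ax": 0,"ay": 0,"az": 0,"hand": 0},
    {"x": -0.19,"y": 0,"z": 0,"ax": 0,"ay": 0,"az": 0,"hand": 0},
    {"x": -0.21,"y": 0,"z": 0,"ax": 0,"ay": 0,"az": 0,"hand": 0},
    {"x": -0.21,"y": 0,"z": 0,"ax": 0,"ay": 0,"az": 0,"hand": 0},
    {"x": -0.21,"y": 0,"z": 0,"ax": 0,"ay": 0,"az": 0,"hand": 0},
  ],
)

```text
time_s: 30.55
tool_pos: [0.4219, 0.4384, 0.2204]
ee_rot: [1.005, 1.569, -2.592]
ft_force: [0.5, -1.0, -6.0]
grip_width: 0.0354
```

Run:
```python
from mv import *
go((.6715,-.110,.22,89.6))
```

```text
t 30.55 p [0.4219 0.4384 0.2204] jaw 153.9 w 0.0354 F [ 0.5 -1.  -6. ] q [ 1.12  0.26 -0.15 -0.   -1.17 -1.58]
{'x': np.float64(0.0006), 'y': np.float64(0.3828), 'z': np.float64(-0.4653), 'ax': np.float64(64.3), 'ay': np.float64(0.0), 'az': np.float64(-0.1)} rows 12.0
```

>>> drive_tool(
  plan=[
    {"x": 0,"y": 0.015,"z": -0.018,"ax": 4,"ay": 0,"az": 0,"hand": 0},
    {"x": 0,"y": 0.042,"z": -0.051,"ax": 8,"ay": 0,"az": 0,"hand": 0},
    {"x": 0,"y": 0.07,"z": -0.085,"ax": 13,"ay": 0,"az": 0,"hand": 0},
    {"x": 0,"y": 0.098,"z": -0.119,"ax": 18,"ay": 0,"az": 0,"hand": 0},
    {"x": 0,"y": 0.126,"z": -0.153,"ax": 23,"ay": 0,"az": 0,"hand": 0},
    {"x": 0,"y": 0.154,"z": -0.187,"ax": 28,"ay": 0,"az": 0,"hand": 0},
    {"x": 0,"y": 0.182,"z": -0.221,"ax": 33,"ay": 0,"az": 0,"hand": 0},
    {"x": 0,"y": 0.21,"z": -0.255,"ax": 38,"ay": 0,"az": 0,"hand": 0},
  ],
)

```text
time_s: 31.35
tool_pos: [0.5586, 0.1362, 0.219]
ee_rot: [1.52, 1.566, -2.744]
ft_force: [0.9, 0.6, -4.9]
grip_width: 0.035
```

Run:
```python
from mv import *
go((.6715,-.110,.22,89.6))
```

```text
t 31.35 p [0.5586 0.1362 0.219 ] jaw 115.7 w 0.035 F [ 0.9  0.6 -4.9] q [ 0.58  0.2  -0.22 -0.   -1.15 -1.7 ]
{'x': np.float64(-0.001), 'y': np.float64(0.0052), 'z': np.float64(-0.2708), 'ax': np.float64(26.1), 'ay': np.float64(-0.0), 'az': np.float64(-0.3)} rows 5.4
```

>>> drive_tool(
  plan=[
    {"x": 0,"y": 0,"z": -0.04,"ax": 5,"ay": 0,"az": 0,"hand": 0},
    {"x": 0,"y": 0.001,"z": -0.08,"ax": 10,"ay": 0,"az": 0,"hand": 0},
    {"x": 0,"y": 0.002,"z": -0.125,"ax": 15,"ay": 0,"az": 0,"hand": 0},
    {"x": 0,"y": 0.003,"z": -0.17,"ax": 20,"ay": 0,"az": 0,"hand": 0},
    {"x": 0,"y": 0.004,"z": -0.21,"ax": 24,"ay": 0,"az": 0,"hand": 0},
    {"x": 0,"y": 0.005,"z": -0.25,"ax": 26,"ay": 0,"az": 0,"hand": 0},
    {"x": 0,"y": 0.005,"z": -0.27,"ax": 26,"ay": 0,"az": 0,"hand": 0},
    {"x": 0,"y": 0.005,"z": -0.27,"ax": 26,"ay": 0,"az": 0,"hand": 0},
  ],
)

```text
time_s: 32.15
tool_pos: [0.6726, -0.1092, 0.2181]
ee_rot: [1.649, 1.565, -3.068]
ft_force: [-1.0, 0.1, -5.9]
grip_width: 0.0352
```

>>> drive_tool(
  plan=[
    {"x": 0.02,"y": 0,"z": 0,"ax": 0,"ay": 0,"az": 0,"hand": 0},
    {"x": 0.04,"y": 0,"z": 0,"ax": 0,"ay": 0,"az": 0,"hand": 0},
    {"x": 0.04,"y": 0,"z": 0,"ax": 0,"ay": 0,"az": 0,"hand": 0},
    {"x": 0.04,"y": 0,"z": 0,"ax": 0,"ay": 0,"az": 0,"hand": 0},
  ],
)

```text
time_s: 32.55
tool_pos: [0.6725, -0.106, 0.1809]
ee_rot: [1.712, 1.568, -3.0]
ft_force: [1.0, -0.1, -4.2]
grip_width: 0.0356
```

Run:
```python
from mv import *
from m import *
im,d=snap('top','t17'); cv2.imwrite('pics/t17c.png',cv2.resize(im[120:260,260:460],None,fx=3.5,fy=3.5))
im,d=snap('scene','s17'); cv2.imwrite('pics/s17c.png',cv2.resize(im[200:350,240:440],None,fx=3.5,fy=3.5))
go((.6715,-.110,.05,89.6))
```

```text
t 32.65 p [ 0.6737 -0.1061  0.1828] jaw 90.0 w 0.0351 F [ 0.4 -0.5 -3.7] q [ 0.13  0.4  -0.03  0.   -1.14 -1.7 ]
{'x': np.float64(0.1328), 'y': np.float64(0.0023), 'z': np.float64(-0.0038), 'ax': np.float64(0.4), 'ay': np.float64(-0.0), 'az': np.float64(0.1)} rows 2.7
```

View pics/t17c.png

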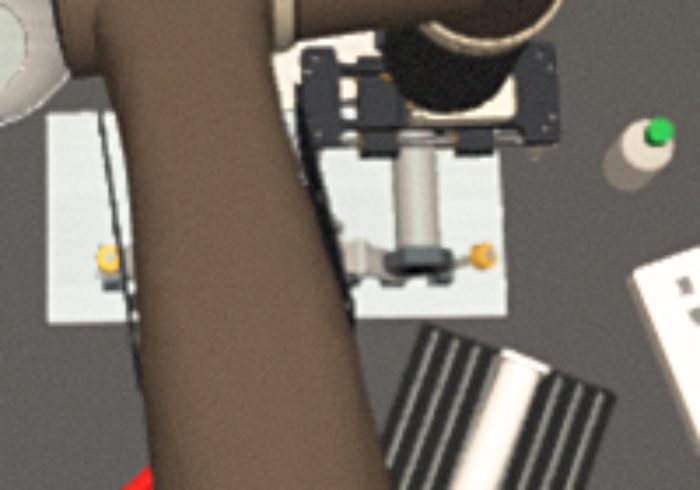

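View pics/s17c.png

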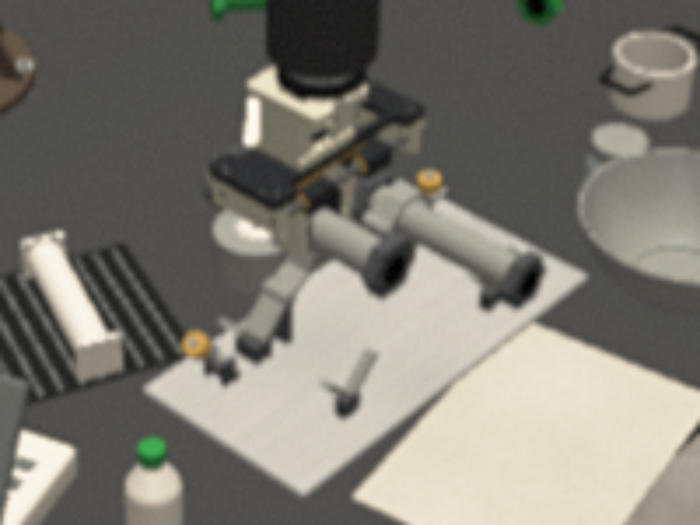

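>>> drive_tool(
  plan=[
    {"x": 0.03,"y": 0.002,"z": -0.004,"ax": 0.4,"ay": 0,"az": 0,"hand": 0},
    {"x": 0.06,"y": 0.002,"z": -0.004,"ax": 0.4,"ay": 0,"az": 0,"hand": 0},
    {"x": 0.09,"y": 0.002,"z": -0.004,"ax": 0.4,"ay": 0,"az": 0,"hand": 0},
    {"x": 0.11,"y": 0.002,"z": -0.004,"ax": 0.4,"ay": 0,"az": 0,"hand": 0},
    {"x": 0.12,"y": 0.002,"z": -0.004,"ax": 0.4,"ay": 0,"az": 0,"hand": 0},
    {"x": 0.128,"y": 0.002,"z": -0.004,"ax": 0.4,"ay": 0,"az": 0,"hand": 0},
    {"x": 0.133,"y": 0.002,"z": -0.004,"ax": 0.4,"ay": 0,"az": 0,"hand": 0},
    {"x": 0.134,"y": 0.002,"z": -0.004,"ax": 0.4,"ay": 0,"az": 0,"hand": 0},
  ],
)

```text
time_s: 33.45
tool_pos: [0.6721, -0.1103, 0.0493]
ee_rot: [-1.527, 1.569, 0.036]
ft_force: [-2.5, 3.0, 0.4]
grip_width: 0.0355
```

>>> drive_tool(
  plan=[
    {"x": 0,"y": 0,"z": 0,"ax": 0,"ay": 0,"az": 0,"hand": 0},
    {"x": 0,"y": 0,"z": 0,"ax": 0,"ay": 0,"az": 0,"hand": 0},
  ],
)

```text
time_s: 33.65
tool_pos: [0.672, -0.1103, 0.0493]
ee_rot: [-1.46, 1.569, 0.103]
ft_force: [-0.2, 2.3, 0.6]
grip_width: 0.0355
```

>>> drive_tool(
  plan=[
    {"x": 0,"y": 0,"z": 0,"ax": 0,"ay": 0,"az": 0,"hand": 0.75},
    {"x": 0,"y": 0,"z": 0,"ax": 0,"ay": 0,"az": 0,"hand": 0.75},
    {"x": 0,"y": 0,"z": 0,"ax": 0,"ay": 0,"az": 0,"hand": 0.75},
    {"x": 0,"y": 0,"z": 0,"ax": 0,"ay": 0,"az": 0,"hand": 0.75},
    {"x": -0.03,"y": 0,"z": 0,"ax": 0,"ay": 0,"az": 0,"hand": 0.75},
    {"x": -0.08,"y": 0,"z": 0,"ax": 0,"ay": 0,"az": 0,"hand": 0.75},
    {"x": -0.13,"y": 0,"z": 0,"ax": 0,"ay": 0,"az": 0,"hand": 0.5},
    {"x": -0.15,"y": 0,"z": 0,"ax": 0,"ay": 0,"az": 0,"hand": 0},
  ],
)

```text
time_s: 34.45
tool_pos: [0.6734, -0.1111, 0.2043]
ee_rot: [-1.675, 1.563, -0.111]
ft_force: [0.1, 0.1, -1.0]
grip_width: 0.0545
```

>>> drive_tool(
  plan=[
    {"x": 0,"y": 0,"z": 0,"ax": 0,"ay": 0,"az": 0,"hand": 0},
    {"x": 0,"y": 0,"z": 0,"ax": 0,"ay": 0,"az": 0,"hand": 0},
  ],
)

```text
time_s: 34.65
tool_pos: [0.6711, -0.1106, 0.1983]
ee_rot: [-1.056, 1.57, 0.507]
ft_force: [-0.1, 0.0, -1.3]
grip_width: 0.039
```

Run:
```python
from mv import *
from m import *
im,d=snap('scene','s18'); cv2.imwrite('pics/s18c.png',cv2.resize(im[200:350,240:440],None,fx=3.5,fy=3.5))
go((.601,-.012,.21,0))
```

```text
t 34.7 p [ 0.6706 -0.1106  0.1971] jaw 89.5 w 0.0351 F [ 0.1 -0.  -0.2] q [ 0.12  0.38 -0.02 -0.   -1.17 -1.7 ]
{'x': np.float64(-0.0127), 'y': np.float64(0.0704), 'z': np.float64(0.098), 'ax': np.float64(89.5), 'ay': np.float64(-0.0), 'az': np.float64(-0.1)} rows 10.4
```

View pics/s18c.png

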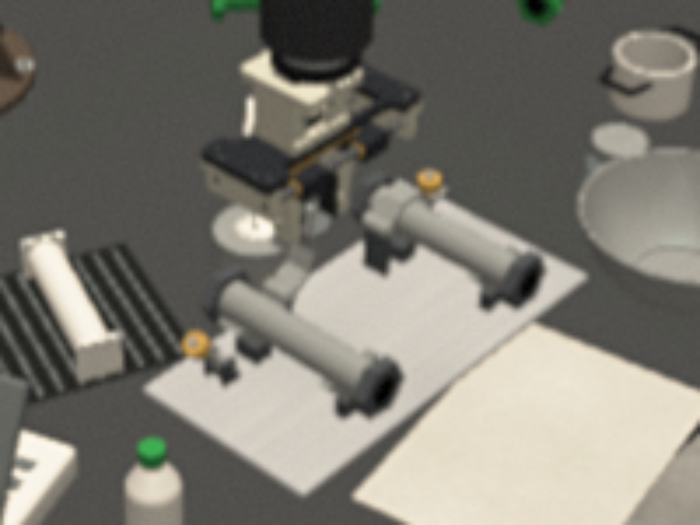

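>>> drive_tool(
  plan=[
    {"x": -0.013,"y": 0,"z": 0.04,"ax": -8,"ay": 0,"az": 0,"hand": 0},
    {"x": -0.013,"y": 0.02,"z": 0.08,"ax": -16,"ay": 0,"az": 0,"hand": 0},
    {"x": -0.013,"y": 0.05,"z": 0.11,"ax": -24,"ay": 0,"az": 0,"hand": 0},
    {"x": -0.013,"y": 0.07,"z": 0.119,"ax": -32,"ay": 0,"az": 0,"hand": 0},
    {"x": -0.013,"y": 0.07,"z": 0.119,"ax": -40,"ay": 0,"az": 0,"hand": 0},
    {"x": -0.013,"y": 0.07,"z": 0.119,"ax": -48,"ay": 0,"az": 0,"hand": 0},
    {"x": -0.013,"y": 0.07,"z": 0.119,"ax": -56,"ay": 0,"az": 0,"hand": 0},
    {"x": -0.013,"y": 0.07,"z": 0.119,"ax": -64,"ay": 0,"az": 0,"hand": 0},
  ],
)

```text
time_s: 35.5
tool_pos: [0.6013, 0.0089, 0.2092]
ee_rot: [0.727, 1.568, -2.871]
ft_force: [0.1, 0.4, -0.1]
grip_width: 0.0005
```

>>> drive_tool(
  plan=[
    {"x": 0,"y": 0,"z": 0,"ax": -8,"ay": 0,"az": 0,"hand": 0},
    {"x": 0,"y": 0,"z": 0,"ax": -16,"ay": 0,"az": 0,"hand": 0},
    {"x": 0,"y": 0,"z": 0,"ax": -24,"ay": 0,"az": 0,"hand": 0},
    {"x": 0,"y": 0,"z": 0,"ax": -26,"ay": 0,"az": 0,"hand": 0},
    {"x": 0,"y": 0,"z": 0,"ax": -26,"ay": 0,"az": 0,"hand": 0},
    {"x": 0,"y": 0,"z": 0,"ax": -26,"ay": 0,"az": 0,"hand": 0},
  ],
)

```text
time_s: 36.1
tool_pos: [0.6016, 0.0088, 0.2098]
ee_rot: [0.276, 1.569, -2.875]
ft_force: [-0.4, -0.5, 1.2]
grip_width: 0.0005
```

Run:
```python
from mv import *
go((.601,.008,.128,0),(.601,-.06,.128,0))
```

```text
t 36.1 p [0.6016 0.0088 0.2098] jaw 179.5 w 0.0005 F [-0.4 -0.5  1.2] q [ 0.34  0.25 -0.18 -0.   -1.14 -0.35]
{'x': np.float64(0.0818), 'y': np.float64(0.0008), 'z': np.float64(0.0004), 'ax': np.float64(-0.5), 'ay': np.float64(0.1), 'az': np.float64(-0.0)} rows 1.6
{'x': np.float64(0.0819), 'y': np.float64(0.0688), 'z': np.float64(-0.0002), 'ax': np.float64(-0.5), 'ay': np.float64(0.1), 'az': np.float64(-0.0)} rows 1.4
```

>>> drive_tool(
  plan=[
    {"x": 0.04,"y": 0,"z": 0,"ax": 0,"ay": 0,"az": 0,"hand": 0},
    {"x": 0.075,"y": 0,"z": 0,"ax": 0,"ay": 0,"az": 0,"hand": 0},
    {"x": 0.082,"y": 0,"z": 0,"ax": 0,"ay": 0,"az": 0,"hand": 0},
    {"x": 0.082,"y": 0.01,"z": 0,"ax": 0,"ay": 0,"az": 0,"hand": 0},
    {"x": 0.082,"y": 0.022,"z": 0,"ax": 0,"ay": 0,"az": 0,"hand": 0},
    {"x": 0.082,"y": 0.036,"z": 0,"ax": 0,"ay": 0,"az": 0,"hand": 0},
    {"x": 0.082,"y": 0.05,"z": 0,"ax": 0,"ay": 0,"az": 0,"hand": 0},
    {"x": 0.082,"y": 0.064,"z": 0,"ax": 0,"ay": 0,"az": 0,"hand": 0},
  ],
)

```text
time_s: 36.9
tool_pos: [0.6021, -0.0564, 0.1302]
ee_rot: [-2.918, 1.569, 0.215]
ft_force: [0.0, 1.3, 1.0]
grip_width: 0.0006
```

>>> drive_tool(
  plan=[
    {"x": 0,"y": 0.014,"z": 0,"ax": 0,"ay": 0,"az": 0,"hand": 0},
    {"x": 0,"y": 0.028,"z": 0,"ax": 0,"ay": 0,"az": 0,"hand": 0},
    {"x": 0,"y": 0.042,"z": 0,"ax": 0,"ay": 0,"az": 0,"hand": 0},
    {"x": 0,"y": 0.056,"z": 0,"ax": 0,"ay": 0,"az": 0,"hand": 0},
    {"x": 0,"y": 0.07,"z": 0,"ax": 0,"ay": 0,"az": 0,"hand": 0},
    {"x": 0,"y": 0.085,"z": 0,"ax": 0,"ay": 0,"az": 0,"hand": 0},
    {"x": 0,"y": 0.09,"z": 0,"ax": 0,"ay": 0,"az": 0,"hand": 0},
  ],
)

```text
time_s: 37.6
tool_pos: [0.6007, -0.1467, 0.1289]
ee_rot: [0.372, 1.57, -2.779]
ft_force: [-0.1, 0.7, 0.0]
grip_width: 0.0006
```

Run:
```python
from mv import *
from strap import *
im,d=snap('scene','s19'); cv2.imwrite('pics/s19c.png',cv2.resize(im[220:350,250:400],None,fx=5,fy=4.5))
strap('s19',-1,yc=-.110,xc=.601)
go((.601,-.240,.17,0))
```

```text
-40 5 [0.043 0.062 0.071]
-32 31 [0.054 0.067 0.081]
-24 17 [0.059 0.068 0.091]
-16 5 [0.069 0.1   0.105]
-8 13 [0.03  0.072 0.108]
0 23 [0.027 0.077 0.111]
8 57 [0.021 0.067 0.108]
16 41 [0.045 0.063 0.107]
24 10 [0.056 0.105 0.147]
32 24 [0.057 0.088 0.138]
40 20 [0.023 0.038 0.144]
48 56 [0.024 0.134 0.154]
56 12 [0.029 0.041 0.146]
64 2 [0.051 0.057 0.063]
72 20 [0.059 0.07  0.074]
80 20 [0.06  0.066 0.074]
88 6 [0.041 0.07  0.077]
96 1 [0.016 0.016 0.016]
t 37.65 p [ 0.6008 -0.1467  0.1289] jaw 179.5 w 0.0003 F [ 1.  -0.3 -0.1] q [ 0.08  0.34 -0.25  0.   -0.98 -0.09]
{'x': np.float64(-0.0411), 'y': np.float64(0.0933), 'z': np.float64(-0.0011), 'ax': np.float64(-0.5), 'ay': np.float64(0.0), 'az': np.float64(-0.0)} rows 2.0
```

View pics/s19c.png

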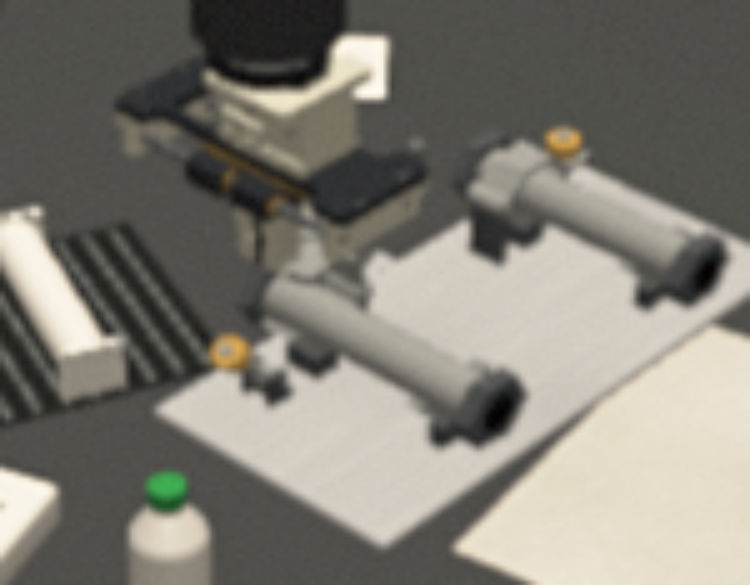

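>>> drive_tool(
  plan=[
    {"x": -0.005,"y": 0.02,"z": 0,"ax": 0,"ay": 0,"az": 0,"hand": 0},
    {"x": -0.02,"y": 0.045,"z": 0,"ax": 0,"ay": 0,"az": 0,"hand": 0},
    {"x": -0.04,"y": 0.075,"z": 0,"ax": 0,"ay": 0,"az": 0,"hand": 0},
    {"x": -0.04,"y": 0.093,"z": 0,"ax": 0,"ay": 0,"az": 0,"hand": 0},
    {"x": -0.04,"y": 0.093,"z": 0,"ax": 0,"ay": 0,"az": 0,"hand": 0},
    {"x": -0.04,"y": 0.093,"z": 0,"ax": 0,"ay": 0,"az": 0,"hand": 0},
  ],
)

```text
time_s: 38.25
tool_pos: [0.5997, -0.2379, 0.1683]
ee_rot: [-0.477, 1.57, 2.656]
ft_force: [-1.1, -0.4, 0.1]
grip_width: 0.0002
```

Run:
```python
from mv import *
from strap import *
im,d=snap('scene','s20'); cv2.imwrite('pics/s20c.png',cv2.resize(im[220:350,250:400],None,fx=5,fy=4.5))
strap('s20',-1,yc=-.110,xc=.601)
go((.601,-.240,.045,0))
```

```text
-40 9 [0.061 0.067 0.069]
-32 9 [0.054 0.068 0.069]
-24 7 [0.061 0.064 0.077]
-16 5 [0.069 0.079 0.082]
-8 16 [0.043 0.085 0.089]
0 17 [0.026 0.085 0.088]
8 37 [0.019 0.03  0.087]
16 39 [0.039 0.075 0.084]
24 24 [0.058 0.071 0.076]
32 23 [0.017 0.067 0.072]
40 19 [0.034 0.062 0.068]
48 39 [0.021 0.035 0.063]
56 10 [0.037 0.047 0.063]
64 7 [0.046 0.061 0.068]
72 13 [0.064 0.071 0.075]
80 20 [0.058 0.071 0.076]
88 5 [0.067 0.073 0.074]
96 1 [0.017 0.017 0.017]
t 38.3 p [ 0.5998 -0.2375  0.1683] jaw 179.5 w 0.0004 F [-0.2  0.2  0.2] q [-0.08  0.35 -0.14 -0.   -1.08  0.07]
{'x': np.float64(0.1233), 'y': np.float64(0.0025), 'z': np.float64(-0.0014), 'ax': np.float64(-0.5), 'ay': np.float64(0.1), 'az': np.float64(0.0)} rows 2.5
```

View pics/s20c.png

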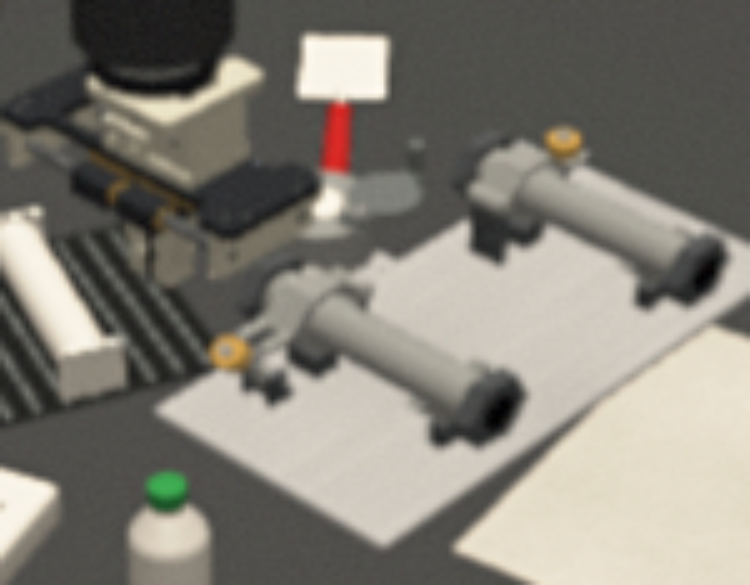

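>>> drive_tool(
  plan=[
    {"x": 0.04,"y": 0,"z": 0,"ax": 0,"ay": 0,"az": 0,"hand": 0},
    {"x": 0.08,"y": 0,"z": 0,"ax": 0,"ay": 0,"az": 0,"hand": 0},
    {"x": 0.11,"y": 0,"z": 0,"ax": 0,"ay": 0,"az": 0,"hand": 0},
    {"x": 0.12,"y": 0,"z": 0,"ax": 0,"ay": 0,"az": 0,"hand": 0},
    {"x": 0.12,"y": 0,"z": 0,"ax": 0,"ay": 0,"az": 0,"hand": 0},
    {"x": 0.12,"y": 0,"z": 0,"ax": 0,"ay": 0,"az": 0,"hand": 0},
    {"x": 0.12,"y": -0.012,"z": 0,"ax": 0,"ay": 0,"az": 0,"hand": 0},
    {"x": 0.117,"y": -0.026,"z": 0,"ax": 0,"ay": 0,"az": 0,"hand": 0},
  ],
)

```text
time_s: 39.1
tool_pos: [0.601, -0.2115, 0.0534]
ee_rot: [3.102, 1.569, -0.048]
ft_force: [-0.4, 0.5, -0.8]
grip_width: 0.0006
```

Run:
```python
from mv import *
go((.601,-.195,.058,0),(.601,-.185,.067,0),(.601,-.176,.070,0))
```

```text
t 39.1 p [ 0.601  -0.2115  0.0534] jaw 179.5 w 0.0006 F [-0.4  0.5 -0.8] q [-0.03  0.45 -0.28  0.   -0.84  0.02]
{'x': np.float64(-0.0046), 'y': np.float64(-0.0165), 'z': np.float64(0.0001), 'ax': np.float64(-0.5), 'ay': np.float64(-0.1), 'az': np.float64(-0.0)} rows 0.3
{'x': np.float64(-0.0136), 'y': np.float64(-0.0265), 'z': np.float64(0.0002), 'ax': np.float64(-0.5), 'ay': np.float64(-0.1), 'az': np.float64(-0.0)} rows 0.3
{'x': np.float64(-0.0166), 'y': np.float64(-0.0355), 'z': np.float64(0.0003), 'ax': np.float64(-0.5), 'ay': np.float64(-0.1), 'az': np.float64(-0.0)} rows 0.2
```

>>> drive_tool(
  plan=[
    {"x": -0.002,"y": -0.008,"z": 0,"ax": 0,"ay": 0,"az": 0,"hand": 0},
    {"x": -0.005,"y": -0.016,"z": 0,"ax": 0,"ay": 0,"az": 0,"hand": 0},
    {"x": -0.011,"y": -0.022,"z": 0,"ax": 0,"ay": 0,"az": 0,"hand": 0},
    {"x": -0.015,"y": -0.027,"z": 0,"ax": 0,"ay": 0,"az": 0,"hand": 0},
    {"x": -0.017,"y": -0.031,"z": 0,"ax": 0,"ay": 0,"az": 0,"hand": 0},
    {"x": -0.017,"y": -0.034,"z": 0,"ax": 0,"ay": 0,"az": 0,"hand": 0},
    {"x": -0.017,"y": -0.034,"z": 0,"ax": 0,"ay": 0,"az": 0,"hand": 0},
    {"x": -0.017,"y": -0.034,"z": 0,"ax": 0,"ay": 0,"az": 0,"hand": 0},
  ],
)

```text
time_s: 39.9
tool_pos: [0.6004, -0.1779, 0.0687]
ee_rot: [-0.275, 1.57, 2.858]
ft_force: [0.1, -0.8, -0.6]
grip_width: 0.0005
```

Run:
```python
from mv import *
from m import *
im,d=snap('scene','s21'); cv2.imwrite('pics/s21c.png',cv2.resize(im[220:350,250:400],None,fx=5,fy=4.5))
go()
```

```text
t 39.95 p [ 0.6004 -0.1781  0.0687] jaw 179.5 w 0.0005 F [ 0.5  0.4 -0.1] q [ 0.02  0.42 -0.29 -0.   -0.86 -0.03]
```

View pics/s21c.png

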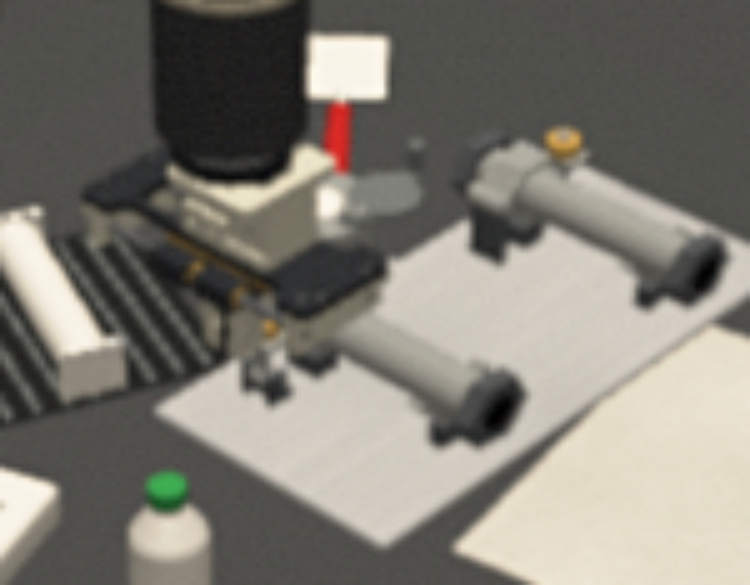

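Almost upright. I'll push a little more and watch the force.

>>> drive_tool(
  plan=[
    {"x": -0.001,"y": -0.001,"z": 0,"ax": 0,"ay": 0,"az": 0,"hand": 0},
    {"x": -0.001,"y": -0.002,"z": 0,"ax": 0,"ay": 0,"az": 0,"hand": 0},
    {"x": -0.001,"y": -0.003,"z": 0,"ax": 0,"ay": 0,"az": 0,"hand": 0},
    {"x": -0.001,"y": -0.003,"z": 0,"ax": 0,"ay": 0,"az": 0,"hand": 0},
  ],
)

```text
time_s: 40.35
tool_pos: [0.6006, -0.175, 0.0701]
ee_rot: [0.327, 1.571, -2.822]
ft_force: [0.2, -1.0, -0.4]
grip_width: 0.0005
```

>>> drive_tool(
  plan=[
    {"x": 0,"y": -0.001,"z": 0,"ax": 0,"ay": 0,"az": 0,"hand": 0},
    {"x": 0,"y": -0.002,"z": 0,"ax": 0,"ay": 0,"az": 0,"hand": 0},
    {"x": 0,"y": -0.002,"z": 0,"ax": 0,"ay": 0,"az": 0,"hand": 0},
  ],
)

```text
time_s: 40.65
tool_pos: [0.6006, -0.1739, 0.0702]
ee_rot: [1.415, 1.57, -1.734]
ft_force: [-0.2, -6.7, -0.2]
grip_width: 0.0006
```

At the stop: force −6.7 N. I'll retreat and inspect everything.

>>> drive_tool(
  plan=[
    {"x": 0,"y": 0.02,"z": 0,"ax": 0,"ay": 0,"az": 0,"hand": 0},
    {"x": -0.01,"y": 0.05,"z": 0,"ax": 0,"ay": 0,"az": 0,"hand": 0},
    {"x": -0.05,"y": 0.06,"z": 0,"ax": 0,"ay": 0,"az": 0,"hand": 0},
    {"x": -0.1,"y": 0.06,"z": 0,"ax": 0,"ay": 0,"az": 0,"hand": 0},
    {"x": -0.15,"y": 0.06,"z": 0.02,"ax": 0,"ay": 0,"az": 0,"hand": 0},
    {"x": -0.2,"y": 0.06,"z": 0.06,"ax": 0,"ay": 0,"az": 0,"hand": 0},
    {"x": -0.22,"y": 0.06,"z": 0.1,"ax": 0,"ay": 0,"az": 0,"hand": 0},
    {"x": -0.22,"y": 0.06,"z": 0.14,"ax": 0,"ay": 0,"az": 0,"hand": 0},
  ],
)

```text
time_s: 41.45
tool_pos: [0.4609, -0.2322, 0.2934]
ee_rot: [2.902, 1.565, -0.247]
ft_force: [0.2, 0.5, -0.4]
grip_width: 0.0004
```

Run:
```python
from mv import *
go((.32,-.50,.29,0))
```

```text
t 41.45 p [ 0.4609 -0.2322  0.2934] jaw 179.6 w 0.0004 F [ 0.2  0.5 -0.4] q [-0.09  0.05 -0.23  0.   -1.28  0.08]
{'x': np.float64(0.003), 'y': np.float64(0.2688), 'z': np.float64(0.139), 'ax': np.float64(-0.4), 'ay': np.float64(-0.3), 'az': np.float64(-0.1)} rows 6.1
```

>>> drive_tool(
  plan=[
    {"x": 0,"y": 0.03,"z": 0.04,"ax": 0,"ay": 0,"az": 0,"hand": 0},
    {"x": 0,"y": 0.07,"z": 0.07,"ax": 0,"ay": 0,"az": 0,"hand": 0},
    {"x": 0,"y": 0.11,"z": 0.09,"ax": 0,"ay": 0,"az": 0,"hand": 0},
    {"x": 0,"y": 0.15,"z": 0.11,"ax": 0,"ay": 0,"az": 0,"hand": 0},
    {"x": 0,"y": 0.19,"z": 0.13,"ax": 0,"ay": 0,"az": 0,"hand": 0},
    {"x": 0,"y": 0.23,"z": 0.14,"ax": 0,"ay": 0,"az": 0,"hand": 0},
    {"x": 0,"y": 0.265,"z": 0.14,"ax": 0,"ay": 0,"az": 0,"hand": 0},
    {"x": 0,"y": 0.265,"z": 0.14,"ax": 0,"ay": 0,"az": 0,"hand": 0},
  ],
)

```text
time_s: 42.25
tool_pos: [0.3174, -0.4988, 0.2887]
ee_rot: [-0.499, 1.569, 2.631]
ft_force: [-0.6, -0.6, -0.2]
grip_width: 0.0005
```

Run:
```python
from mv import *
from strap import *
im,d=snap('scene','s30'); cv2.imwrite('pics/s30c.png',cv2.resize(im[200:400,180:440],None,fx=3,fy=3))
P=cloud('scene',d); hsv=cv2.cvtColor(im,cv2.COLOR_BGR2HSV)
for y0,y1 in((.1,.22),(-.23,-.11)):
    m=(hsv[...,0]>8)&(hsv[...,0]<28)&(hsv[...,1]>120)&(P[...,0]>.56)&(P[...,0]<.65)&(P[...,1]>y0)&(P[...,1]<y1)&(P[...,2]>.03)&(P[...,2]<.12)
    print('nut',m.sum(),P[m].mean(0).round(4))
strap('s30',1);print();strap('s30',-1,yc=-.11,xc=.601)
h=np.array([.303,-.953]);a=np.array([.953,.303])
s=P[...,:2]@h; t=P[...,:2]@a
m=(s>.5)&(s<.64)&(t>.30)&(t<.45)&(P[...,2]>.07)&(P[...,2]<.16)
p=P[m]; ss=s[m];q=np.polyfit(p[:,2],ss,1)
for _ in range(4):
    e=np.abs(ss-np.polyval(q,p[:,2])); k=e<.006; q=np.polyfit(p[k,2],ss[k],1)
print('lid angle',np.arctan2(1,-q[0]))
im,d=snap('top','t30'); cv2.imwrite('pics/t30c.png',cv2.resize(im[130:330,200:520],None,fx=2.5,fy=2.5))
P=cloud('top',d);Z=P[...,2];X=P[...,0];Y=P[...,1]
for n,y in(('L',.1),('R',-.11)):
    m=(abs(Y-y)<.035)&(X>.54)&(X<.78)&(Z>.068)&(Z<.1); p=P[m]; print(n,p[:,0].min(),p[:,0].max())
    q=[(x0,np.median(p[(abs(p[:,0]-x0)<.012)&(p[:,2]>.07),1])) for x0 in(.64,.66,.68,.70)]; print(np.round(q,4).tolist())
m=(abs(X-.4365)<.12)&(abs(Y+.188)<.12)&(Z>.03)&(Z<.08); print('bar',P[m].mean(0),P[m].max(0))
m=(X>.44)&(X<.60)&(Y>.02)&(Y<.09)&(Z>.068)&(Z<.1); print('peg',m.sum(),P[m].mean(0))
```

```text
nut 24 [0.6095 0.1397 0.0774]
nut 33 [ 0.6052 -0.1554  0.0766]
-40 48 [0.022 0.05  0.068]
-32 35 [0.024 0.045 0.069]
-24 20 [0.06  0.072 0.079]
-16 28 [0.027 0.075 0.086]
-8 26 [0.02  0.07  0.083]
0 17 [0.023 0.08  0.085]
8 14 [0.071 0.082 0.085]
16 3 [0.029 0.075 0.08 ]
32 16 [0.057 0.071 0.079]
40 17 [0.065 0.076 0.08 ]
48 15 [0.064 0.077 0.082]
56 5 [0.043 0.061 0.071]
64 1 [0.052 0.052 0.052]

-40 6 [0.046 0.066 0.068]
-32 11 [0.054 0.07  0.071]
-24 8 [0.059 0.065 0.074]
-16 6 [0.077 0.082 0.084]
-8 16 [0.077 0.084 0.087]
0 13 [0.017 0.075 0.088]
8 41 [0.018 0.069 0.086]
16 31 [0.043 0.078 0.084]
24 23 [0.053 0.073 0.08 ]
32 17 [0.06  0.07  0.079]
40 21 [0.027 0.057 0.08 ]
48 56 [0.023 0.046 0.082]
56 18 [0.037 0.073 0.082]
64 3 [0.016 0.017 0.059]
lid angle 1.0576924012000353
L 0.5594032044263413 0.764362587493912
[[0.64, 0.1007], [0.66, 0.1004], [0.68, 0.1], [0.7, 0.0997]]
R 0.55757934425292 0.7597247189805897
[[0.64, -0.11], [0.66, -0.1088], [0.68, -0.1098], [0.7, -0.1102]]
bar [ 0.43475859 -0.18714879  0.03781511] [ 0.556418   -0.1077235   0.04934786]
peg 89 [0.57433715 0.07699571 0.07803992]
```

View pics/s30c.png

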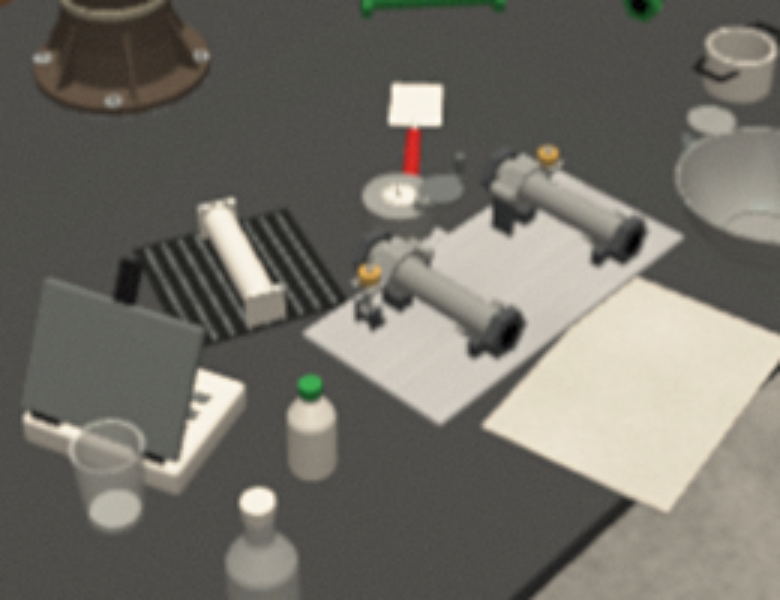

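View pics/t30c.png

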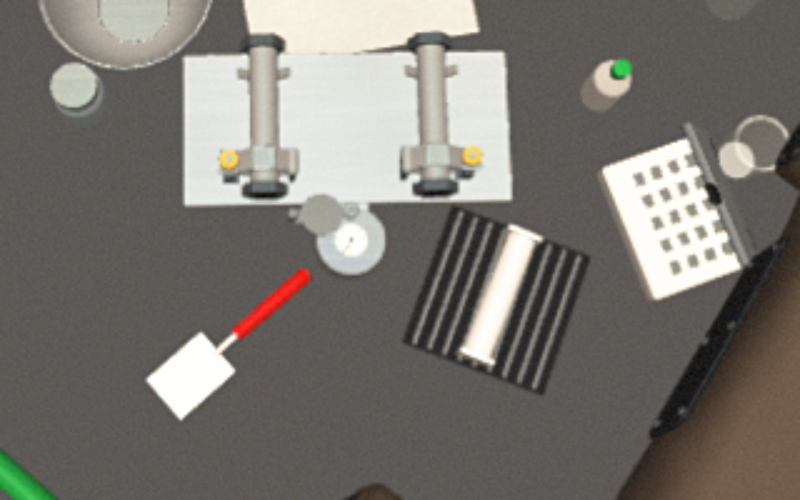

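```bash
python3 -c "
from bench import sign_off
print(sign_off())"
```

```text
the job is handed in; nothing more can be done
None
```

I finished the refit and handed it in at about 42 s of the 210 s allowed. `sign_off` reports no verdict.

**What I did**
- I raised the logger lid.
- I swung the gauge cover left off the window.
- I moved the only bar present, from the left saddle, onto the mat.
- I laid the two steel tubes in the left and right saddles. On each side I then shut the strap and only afterwards swung the bolt up to its stop.
- I left the green look-alikes, bottle, jar, beaker and spatula alone.

**Last checks, from both cameras**
- **Lid:** it measured 1.06 rad.
- **Cover:** it lies about 90° aside and the window shows fully. I judged this from the top picture; the last depth reading of the peg also caught the tube end, so I did not use it.
- **Tubes:** both axes are within about 2 mm of the saddle axes.
- **Straps:** both tops are at about 86 mm above the table, which is fully down.
- **Bolts:** both nuts stand upright at a height of about 77 mm. The pushes ended with about 7 N against the stop.
- **Bar:** it lies flat, with its middle within a few millimetres of the mat's.

**What disagreed:** while I was swinging the left strap shut, the fingertip pressed down on it with about 43 N for a moment. That is under the 120 N wrist limit. The 40 N limit covers the arm and gripper body, and it was the fingers that touched. For the right strap I swept higher and saw no such force. The scene camera read about 5 mm off the top camera in x, so I used the top camera's values.

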